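# Flip the washed saucer onto the draining deck

### The arm

A 6-joint arm with a two-finger parallel gripper is mounted at the origin on the work surface. World frame = base frame: x ahead of the robot, y to its left, z up, the work surface at z = 0. Lengths are in m, angles in rad, forces in N, time in s.
With the tool pointing down it reaches from about 0.325 to 0.75 m from the base axis. Payload 7.6 kg.
Tool frame: the origin (TCP) lies at the centre of the arm's flange, where the gripper is bolted on; the fingertips stand 173 mm ahead of it and the grasp point (between the pads) lies bot.tcp_to_grasp ahead of it (bot.tcp_to_grasp is the distance from the TCP to the grasp point, in m); z points along the fingers, y is the direction in which the jaws open and shut (so a half turn about z gives the same grasp; the last joint's range is limited). The gripper opens to 85 mm and grips with 20 to 120 N. Pads are 22 mm wide; open, the fingers measure 114 mm over their backs; the gripper's body (76 mm by 85 mm) begins 54 mm behind the grasp point. The pads swing forward as they close: fully open they stand 13 mm farther back than shut.
Start: joints at [-1.237, 0.052, 1.401, -0, 1.689, -0.07], TCP at [0.206, -0.483, 0.405] pointing down, gripper open.
Joint ranges: [-2.9, 2.9], [-0.91, 2.17], [0.12, 2.37], [-1.06, 4.2], [0.26, 2.73], [-2.93, 2.93]. Speed limits (rad/s): [2.57, 2.57, 3.01, 3.14, 3.14, 3.14].

### API

Orientations are given as a unit quaternion [x, y, z, w].
In Python, from plant import bot gives the robot as it stands. The module is installed in compiled form; this text tells all that it offers.
- The arm moves only by the tool servo_tool, never from a script. Its argument "commands" is one flat list of numbers, 6 for each row, row after row: the shift along the tool's x, y, z in cm, then the turn, a rotation vector about the tool's x, y, z in rad. In form: [tx, ty, tz, wx, wy, wz, tx, ty, tz, wx, wy, wz, ...]. A call has 1 to 5 rows; each row shifts and turns the pose as measured when the row begins, along the tool's axes as they then stand; what a row does not reach is not made up. A row lasts 1/8 s, in which the tool goes at most 62.5 mm and 10.7 degrees, less where a joint would pass 70% of its speed; a pose out of reach is approached as far as the arm can. A call is refused whole if a number of a shift passes 6.25 or a number of a turn 0.188, either way. A call with a gripper value outside its range is refused whole. "grip" is the opening, from 0 (shut) to 1 (fully open), set as the call begins (left out, the last holds). The fingers move at their own pace and stop on an object; "grip_force" is the grip in N (left out, the last holds). Time passes only in rows, so rows that do not move let the fingers close. It gives the time, the measured TCP pose, the force and the opening at its end, in the units of the state.
- bot.read_state(): the state, without advancing time (a new reading comes with each control period).
- bot.capture(name): name is "scene" or "top" or "wrist"; returns (picture, depth): 384x512x3 uint8, red, green, blue; 384x512 float32, m along the optical axis (not along the pixel's ray), 0 where there is no reading.
- bot.get_calibration(name): a dict with "mtx" (3x3 intrinsics, pixels), "cam_to_world" (4x4, takes a point from camera to world coordinates). Camera axes: x right, y up, looking along -z (the intrinsics and any distortion apply to the point x, -y, -z); pixel columns grow to the right and rows downward; lengths in m; the calibration is good to about 2 mm. A picture is of the moment at which its call begins: read the wrist's pose just before it. get_calibration takes no time and is no camera call; for the wrist camera it gives the pose at the moment of the call.
- bot.sign_off(): hands the job in, once; it reports no verdict.
The state is a dict: "time_s": time; "qpos": joint angles; "joint_velocities": joint speeds; "tau": joint torques, N m; "tool_pos": TCP position; "tool_rot": TCP orientation; "contact_force": force on the tool from outside, world axes, zero at the start; "wrist_torque": the same for the moment, N m; "gripper_width": finger opening in m.
Only numpy, scipy, OpenCV 4.12 (cv2) and the standard library are available. Lean on these libraries where they do the work, as an engineer would, in place of code of your own. Each camera call takes 0.05 s, during which the arm holds its last target.

### The job

Take the flat lifter by its grip, slide its blade, kept pressed lightly (about 4 N) on the tray's low floor, under the square saucer that lies there right way up, and flip the saucer against the step with a brisk turn of the wrist, so that it ends upside down, flat on the raised draining deck. The saucer is clean and brittle: touch it only with the lifter, never press hard, and do not ram or toss the saucer. Then set the lifter back down on the bench, flat on its blade and clear of the tray, let go, and leave the other things where they are.

Things in the scene. Friction and masses are not known exactly. Their poses are not given: they have to be found in the camera images.
- step_foot (a point): middle of the foot of the upright step in the grey two-level draining tray (fixed, 180 mm wide). z up; +x level across the step, to the raised flat deck (140 mm long, 18 mm above this point). To -x the stiff low floor falls away from this point, 200 mm long, open at its end and sides: a run-off slope of 0.01 to 0.05 rad, unmeasured, to be felt. Point 16 to 22 mm above the bench.
- saucer: square terracotta saucer, loose, 96 x 96 mm, 12 mm high, 0.1 to 0.2 kg, right way up on the low floor, some 10 to 35 mm short of the step, a little askew. Origin: centre of its flat underside; x, y square to its sides, z out of its hollow. Lower edges bevelled: they rise 3 mm over the outer 6 mm, then upright sides; so a blade slides under only with its top under 3 mm above the floor.
- saucer_mid (a point): centre of the saucer, half-way up (6 mm above its underside); same axes. The saucer's base is 5 mm thick, its rim 7 mm wide.
- lifter: flat hand lifter (spatula), loose, 0.25 kg, standing on the bench on its blade. Origin on the blade's underside; +x to the free tip, z up. Stiff flat steel blade from 55 mm behind to 75 mm ahead of the origin, 64 mm wide, 2 mm thick. A neck 16 x 22 mm carries a black crossbar grip: 20 mm along x, 60 mm along y, from 44 to 78 mm above the underside.
- lifter_grip (a point): centre of the lifter's crossbar grip: 30 mm behind the lifter's origin, 61 mm above the blade's underside, 105 mm behind the tip; same axes as the lifter. Fingers from above close on it along the lifter's x (20 mm).
- lifter_tip (a point): middle of the blade's tip edge, on its underside. Same axes as the lifter.
- pot: bystander: small terracotta pot, 72 mm wide, 70 mm high, on the bench; origin at the centre of its underside
- spray: bystander: white plastic bottle, 60 mm wide, 150 mm high, on the bench; origin at the centre of its underside
- spare: bystander: another saucer like the first, lying on the bench itself, to the left of the tray seen from the robot; origin at the centre of its underside
Not all that is in view belongs to the job. Leave any yellow look-alike of the lifter alone. Leave any yellow look-alike of the saucer alone.

How it is judged:
By the outcome, as a careful person would: the job done as asked, in the order asked, and still so for the second after the job is handed in, with the robot touching nothing.
It also fails if it takes over 64 s, if anything falls off the work surface, if the arm or the gripper's body presses on something with over 40 N, if the wrist force passes 120 N, or if a joint passes its speed limit or range.

## Working session

There is one attempt and no reset: what is moved stays moved. The work goes in short steps, Python scripts to look and compute and a tool call to move; the robot and the scene stay as the last step left them, time stands still between calls to the robot, and variables do not carry over. Pictures are saved under pics/ and viewed, and the job is handed in when it is done.

Besides the shell and the picture viewer there is one more tool, called after ">>>" by a JSON object that holds its "method" and its "body". servo_tool: Moves the arm, as the interface text tells. Its arguments: {"type":"object","properties":{"commands":{"type":"array","items":{"type":"number"}},"grip":{"type":"number"},"grip_force":{"type":"number"}},"required":["commands"]}

```bash
mkdir -p pics
cat > h.py <<'E'
import numpy as np, cv2
from plant import bot
from scipy.spatial.transform import Rotation as R
def shot(cam,name):
    s=bot.read_state(); cal=bot.get_calibration(cam)
    im,d=bot.capture(cam)
    cv2.imwrite(f'pics/{name}.png',im[:,:,::-1])
    np.savez(f'pics/{name}.npz',im=im,d=d,K=cal['mtx'],T=cal['cam_to_world'])
    return im,d,cal
def load(name):
    z=np.load(f'pics/{name}.npz'); return z['im'],z['d'],z['K'],z['T']
def pts(d,K,T):
    v,u=np.mgrid[0:d.shape[0],0:d.shape[1]]
    x=(u-K[0,2])/K[0,0]*d; y=(v-K[1,2])/K[1,1]*d
    P=np.stack([x,-y,-d],-1)
    return P@T[:3,:3].T+T[:3,3]
def ray(u,v,z,K,T):
    r=np.array([(u-K[0,2])/K[0,0],-(v-K[1,2])/K[1,1],-1.0]); r=T[:3,:3]@r
    o=T[:3,3]; return o+r*(z-o[2])/r[2]
def st():
    s=bot.read_state()
    print('t',round(s['time_s'],2),'pos',np.round(s['tool_pos'],4),'rot',np.round(s['tool_rot'],4),'F',np.round(s['contact_force'],2),'M',np.round(s['wrist_torque'],2),'w',round(s['gripper_width'],4),'q',np.round(s['qpos'],3))
    return s
E
python3 - <<'E'
from h import *
s=st(); print(bot.tcp_to_grasp, {k:(np.shape(v)) for k,v in s.items()})
for c in ['scene','top','wrist']:
    im,d,cal=shot(c,c+'0'); print(c,cal.keys(),np.round(cal['mtx'],1).tolist(),np.round(cal['cam_to_world'],3).tolist())
E
```

```text
t 0.0 pos [ 0.2063 -0.4827  0.4039] rot [ 9.797e-01  2.005e-01 -1.000e-04 -8.000e-04] F [-0.35  0.18 -0.26] M [ 0.02 -0.03  0.02] w 0.0854 q [-1.237  0.053  1.402 -0.     1.689 -0.07 ]
0.1547 {'time_s': (), 'qpos': (6,), 'joint_velocities': (6,), 'tau': (6,), 'tool_pos': (3,), 'tool_rot': (4,), 'contact_force': (3,), 'wrist_torque': (3,), 'gripper_width': ()}
scene dict_keys(['mtx', 'cam_to_world']) [[392.9, 0.0, 251.4], [0.0, 392.9, 189.7], [0.0, 0.0, 1.0]] [[-0.412, -0.746, 0.523, 1.096], [0.911, -0.335, 0.239, 0.207], [-0.003, 0.575, 0.818, 0.977], [0.0, 0.0, 0.0, 1.0]]
top dict_keys(['mtx', 'cam_to_world']) [[456.5, 0.0, 257.2], [0.0, 456.5, 195.8], [0.0, 0.0, 1.0]] [[0.007, 0.993, -0.115, 0.351], [-1.0, 0.008, 0.007, -0.044], [0.008, 0.115, 0.993, 1.483], [0.0, 0.0, 0.0, 1.0]]
wrist dict_keys(['mtx', 'cam_to_world']) [[322.3, 0.0, 252.1], [0.0, 322.3, 196.0], [0.0, 0.0, 1.0]] [[0.392, 0.885, 0.25, 0.27], [-0.92, 0.378, 0.104, -0.456], [-0.002, -0.271, 0.963, 0.372], [0.0, 0.0, 0.0, 1.0]]
```

View pics/scene0.png

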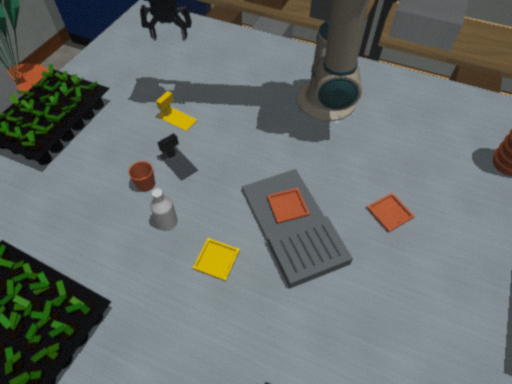

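View pics/top0.png

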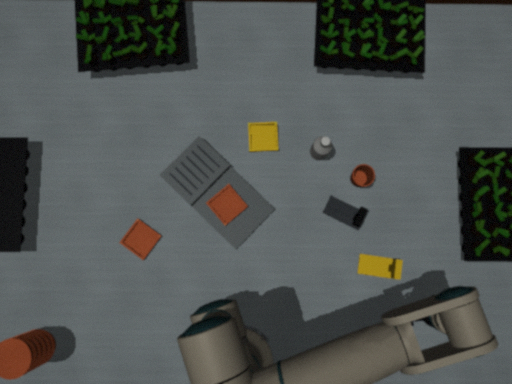

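View pics/wrist0.png

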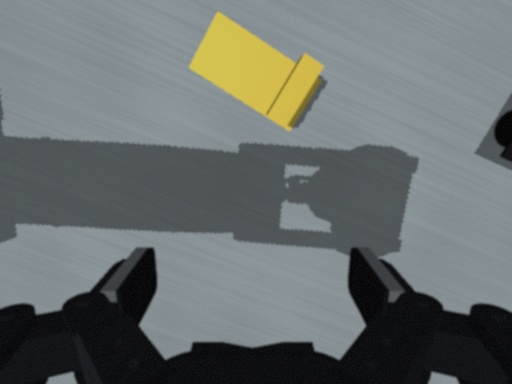

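The scene view shows the grey tray (saucer at 288,205), the black lifter at (175,155), and the bystanders. In the top view the saucer is at (228,205), the lifter at (345,212) and the spare at (141,239). I'll measure next.

Run:
```python
from h import *
im,d,K,T=load('top0'); P=pts(d,K,T)
print('depth noise: bench z', P[100:120,220:240,2].mean(), P[100:120,220:240,2].std(), P[300,150,2])
hsv=cv2.cvtColor(im,cv2.COLOR_RGB2HSV)
def col(m,name,zs):
    cs,_=cv2.findContours(m.astype(np.uint8),cv2.RETR_EXTERNAL,cv2.CHAIN_APPROX_NONE)
    for c in cs:
        if cv2.contourArea(c)<60: continue
        r=cv2.minAreaRect(c); b=cv2.boxPoints(r)
        W=np.array([ray(u,v,zs,K,T)[:2] for u,v in b]); 
        mk=np.zeros(m.shape,np.uint8); cv2.drawContours(mk,[c],-1,1,-1)
        print(name,np.round(r[0],1),np.round(r[1],1),'ctr',np.round(W.mean(0),4),'sides',np.round(np.linalg.norm(W[1]-W[0]),4),np.round(np.linalg.norm(W[2]-W[1]),4),'ang',np.round(np.degrees(np.arctan2(*(W[1]-W[0])[::-1])),1),'zmed',np.round(np.median(P[mk>0][:,2]),4))
red=((hsv[...,0]<12)|(hsv[...,0]>172))&(hsv[...,1]>120)&(hsv[...,2]>60)
red[:, :]&=True
col(red,'red',0.025)
yel=(hsv[...,0]>20)&(hsv[...,0]<35)&(hsv[...,1]>150)
col(yel,'yel',0.0)
# crop upscaled
cv2.imwrite('pics/crop_tray.png',cv2.resize(im[120:270,140:300,::-1],None,fx=4,fy=4,interpolation=cv2.INTER_CUBIC))
cv2.imwrite('pics/crop_lift.png',cv2.resize(im[120:290,300:420,::-1],None,fx=4,fy=3.5,interpolation=cv2.INTER_CUBIC)[:600])
# heightmap
z=P[...,2]; h=np.clip((z+0.005)/0.07*255,0,255).astype(np.uint8)
cv2.imwrite('pics/hm.png',cv2.resize(cv2.applyColorMap(h[110:270,130:420],cv2.COLORMAP_JET),None,fx=2.7,fy=2.7,interpolation=cv2.INTER_NEAREST))
```

```text
depth noise: bench z -5.1258839563538824e-05 0.0031864724038068244 0.003443638239389646
red [ 24.5 353.7] [39.2 61. ] ctr [0.0258 0.6576] sides 0.1837 0.1198 ang -70.6 zmed 0.1799
red [140.3 238.8] [29.4 30.2] ctr [0.3803 0.3152] sides 0.0944 0.0946 ang -35.2 zmed 0.0071
red [226.7 204.2] [29.7 30. ] ctr [0.4928 0.0427] sides 0.0961 0.0961 ang -49.3 zmed 0.0244
red [363.  175.2] [21.8 22. ] ctr [ 0.5907 -0.3969] sides 0.0729 0.0702 ang -37.0 zmed 0.0266
yel [379.7 266.2] [43.3 19.5] ctr [ 0.2986 -0.4511] sides 0.0625 0.1394 ang -9.2 zmed 0.0041
yel [263.  136.5] [29. 28.] ctr [ 0.7221 -0.0729] sides 0.0933 0.0985 ang -89.4 zmed 0.0066
```

View pics/crop_tray.png

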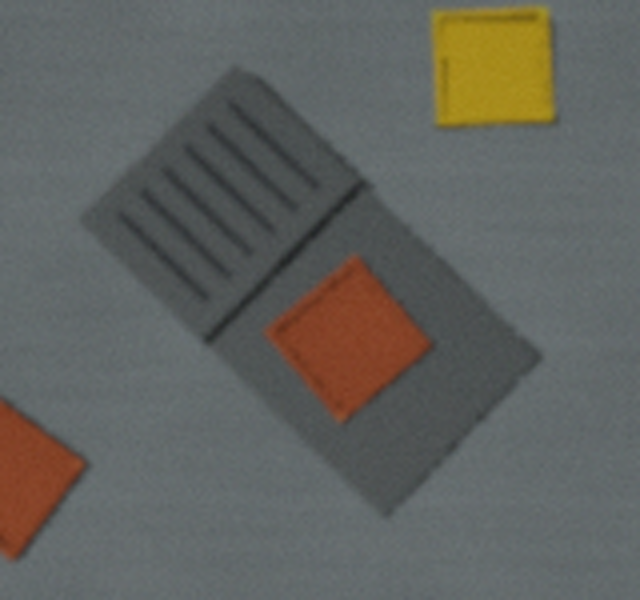

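View pics/hm.png

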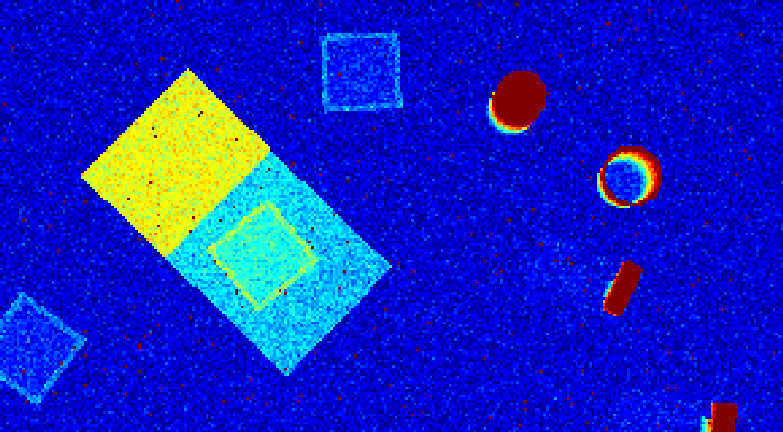

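The tray crop shows the dark step line running from (208,340) to (365,185), with the saucer at (350,340). The height map separates deck, floor and saucer cleanly. I'll fit planes and edges, and get the lifter pose.

Run:
```python
from h import *
im,d,K,T=load('top0'); P=pts(d,K,T); z=P[...,2]
hsv=cv2.cvtColor(im,cv2.COLOR_RGB2HSV)
zm=cv2.medianBlur(z.astype(np.float32),5)
reg=np.zeros(z.shape,bool); reg[120:260,150:285]=True
tray=reg&(zm>0.0095)&(hsv[...,2]>0)
yel=(hsv[...,0]>20)&(hsv[...,0]<35)&(hsv[...,1]>150); tray&=~yel
deck=reg&(zm>0.030)&(z<0.05)
cs,_=cv2.findContours(deck.astype(np.uint8),cv2.RETR_EXTERNAL,cv2.CHAIN_APPROX_NONE)
c=max(cs,key=cv2.contourArea); m=np.zeros(z.shape,np.uint8); cv2.drawContours(m,[c],-1,1,-1)
r=cv2.minAreaRect(c); 
zd=np.median(z[cv2.erode(m,np.ones((7,7)))>0]); print('deck z',zd)
b=np.array([ray(u,v,zd,K,T) for u,v in cv2.boxPoints(r)]); print('deck box',np.round(b,4), 'sides',np.linalg.norm(b[1]-b[0]),np.linalg.norm(b[2]-b[1]))
cs,_=cv2.findContours(tray.astype(np.uint8),cv2.RETR_EXTERNAL,cv2.CHAIN_APPROX_NONE)
c=max(cs,key=cv2.contourArea); r=cv2.minAreaRect(c); mt=np.zeros(z.shape,np.uint8); cv2.drawContours(mt,[c],-1,1,-1)
b2=np.array([ray(u,v,0.02,K,T) for u,v in cv2.boxPoints(r)]);print('tray box',np.round(b2,4),'sides',np.linalg.norm(b2[1]-b2[0]),np.linalg.norm(b2[2]-b2[1]))
# step dir from tray long sides
e=[b2[(i+1)%4]-b2[i] for i in range(4)]; L=max(e,key=np.linalg.norm)[:2]; L/=np.linalg.norm(L)
if L@(1,1)<0: L=-L
print('dir',L,np.degrees(np.arctan2(L[1],L[0])))
# dark step line
g=cv2.cvtColor(im,cv2.COLOR_RGB2GRAY)
for (u0,v0) in [(140+208/4,120+340/4),(140+365/4,120+185/4)]: print('foot px',ray(u0,v0,0.019,K,T))
red=((hsv[...,0]<12)|(hsv[...,0]>172))&(hsv[...,1]>120)
nr=cv2.dilate((red).astype(np.uint8),np.ones((7,7)))
fl=(cv2.erode(mt,np.ones((9,9)))>0)&(cv2.dilate(m,np.ones((9,9)))==0)&(nr==0)
Q=P[fl]; 
dn=np.array([-L[1],L[0]])
for it in range(3):
    A=np.c_[Q[:,:2]@L,Q[:,:2]@dn,np.ones(len(Q))]; s,*_=np.linalg.lstsq(A,Q[:,2],rcond=None); res=Q[:,2]-A@s; Q=Q[abs(res)<0.01]
print('floor plane slope along,across,c',s,len(Q),res.std())
A=np.linalg.inv(A.T@A)*res.std()**2; print('se',np.sqrt(np.diag(A)))
bench=(z<0.02)&(zm<0.004); bench[:,:130]=False;bench[:100]=False;bench[280:]=False;bench[:,400:]=False
Q=P[bench];A=np.c_[Q[:,:2]@L,Q[:,:2]@dn,np.ones(len(Q))]; sb,*_=np.linalg.lstsq(A,Q[:,2],rcond=None); print('bench plane',sb)
# grip
grip=(zm>0.04)&(np.abs(np.mgrid[0:384,0:512][1]-362)<18)&(np.abs(np.mgrid[0:384,0:512][0]-217)<18)
print('grip ztop',np.median(z[grip]),grip.sum())
ys,xs=np.nonzero(grip); c=np.c_[xs,ys].astype(np.float32); r=cv2.minAreaRect(c); bb=np.array([ray(u,v,0.078,K,T) for u,v in cv2.boxPoints(r)]); print('grip box',bb.mean(0),np.linalg.norm(bb[1]-bb[0]),np.linalg.norm(bb[2]-bb[1]),np.degrees(np.arctan2(*(bb[1]-bb[0])[[1,0]])))
# blade
dark=(g<70); dark[:, :318]=False; dark[:,372:]=False; dark[:188]=False; dark[235:]=False
cs,_=cv2.findContours(dark.astype(np.uint8),cv2.RETR_EXTERNAL,cv2.CHAIN_APPROX_NONE); c=max(cs,key=cv2.contourArea); print('blade area',cv2.contourArea(c))
r=cv2.minAreaRect(c); bb=np.array([ray(u,v,0.002,K,T) for u,v in cv2.boxPoints(r)]); print(np.round(bb,4))
print('px grays blade, bench', g[207,338],g[190,300])
```

```text
deck z 0.03811157193156389
deck box [[0.5851 0.2581 0.0381]
 [0.7171 0.1332 0.0381]
 [0.6179 0.0333 0.0381]
 [0.488  0.1583 0.0381]] sides 0.18171598133765343 0.1408160985394027
tray box [[ 0.5875  0.2622  0.02  ]
 [ 0.7224  0.1385  0.02  ]
 [ 0.4818 -0.1116  0.02  ]
 [ 0.3518  0.0127  0.02  ]] sides 0.18302450903430464 0.3470879820471796
dir [0.69329474 0.72065415] 46.108514670384885
foot px [0.48983089 0.15459394 0.019     ]
foot px [0.6173752  0.03015386 0.019     ]
floor plane slope along,across,c [-0.0601426   0.03669917  0.05143308] 206 0.002849482371896259
se [0.00703304 0.00585035 0.00399826]
bench plane [-0.00132164  0.00111648  0.00148836]
grip ztop 0.07769353120277112 162
grip box [ 0.4538045  -0.37209568  0.078     ] 0.06294028414814566 0.024695817289745122 -27.270741124412886
blade area 757.0
[[ 0.4686 -0.266   0.002 ]
 [ 0.5361 -0.2972  0.002 ]
 [ 0.4812 -0.4188  0.002 ]
 [ 0.4142 -0.3871  0.002 ]]
px grays blade, bench 47 104
```

View pics/crop_lift.png

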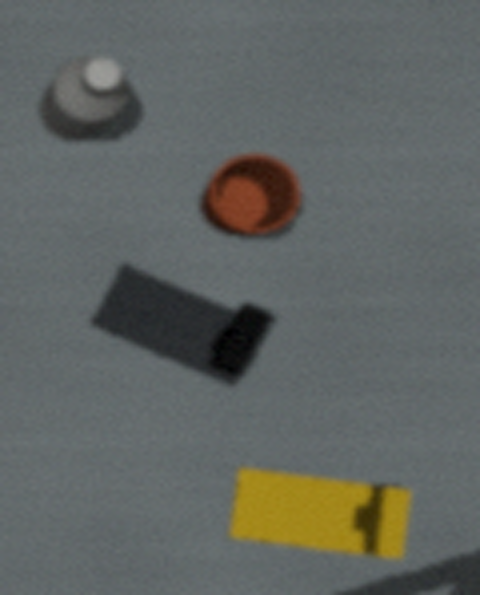

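>>> {"method": "servo_tool", "body": {"commands": [5,0,0,0.15,0,0,5,0,0,0.15,0.15,0,3,0,0,0,0.15,0,0,0,0,0,0,0]}}

```text
time_s: 0.65
tool_pos: [0.3289, -0.4314, 0.4065]
tool_rot: [0.962, 0.179, 0.11, -0.171]
contact_force: [-0.5, -0.6, -0.5]
gripper_width: 0.0855
```

```bash
cat > samp.py <<'E'
from h import *
import json
s=st()
open('samp.jsonl','a').write(json.dumps([list(map(float,s['qpos'])),list(map(float,s['tool_pos'])),list(map(float,s['tool_rot']))])+'\n')
E
python3 samp.py
python3 - <<'E'
from h import *
im,d,K,T=load('top0'); P=pts(d,K,T); z=P[...,2]
F=np.array([.553,.0958]);L=np.array([.6933,.7207]);N=np.array([-L[1],L[0]])
a=(P[...,:2]-F)@L; b=(P[...,:2]-F)@N
hsv=cv2.cvtColor(im,cv2.COLOR_RGB2HSV)
red=((hsv[...,0]<12)|(hsv[...,0]>172))&(hsv[...,1]>120); red=cv2.dilate(red.astype(np.uint8),np.ones((7,7)))>0
for nm,m in [('floor',(a>-.19)&(a<-.01)&(abs(b)<.08)&~red),('deck',(a>.01)&(a<.13)&(abs(b)<.08)),('bench',(a>-.35)&(a<.3)&(abs(b)>.11)&(abs(b)<.3)&(abs(z)<.01)&~red)]:
    A=np.c_[a[m],b[m],np.ones(m.sum())]; y=z[m]
    for i in range(3):
        s,*_=np.linalg.lstsq(A,y,rcond=None); r=y-A@s; k=abs(r)<.01; A=A[k];y=y[k]
    print(nm,np.round(s,4),len(y),r.std())
g=cv2.cvtColor(im,cv2.COLOR_RGB2GRAY).astype(float)
# saucer in tray coords, with z .026 top plane
c=np.array([.4928,.0427])-F; print('saucer centre along,lat',c@L,c@N)
E
```

```text
t 0.65 pos [ 0.3289 -0.4314  0.4065] rot [ 0.9624  0.1795  0.1102 -0.1715] F [-0.53 -0.6  -0.46] M [-0.11  0.12  0.04] w 0.0855 q [-1.05   0.168  1.29   0.342  1.925  0.233]
floor [0.0178 0.0016 0.0197] 1342 0.0032005141902624475
deck [-0.0012 -0.0014  0.038 ] 1825 0.003020185233044487
bench [-0.0011 -0.      0.0007] 20890 0.0032988058202344053
saucer centre along,lat -0.08000583000000003 0.006571910000000028
```

>>> {"method": "servo_tool", "body": {"commands": [3,0,0,-0.1,0.15,0.15,3,0,0,-0.15,0,0.15,0,0,0,-0.15,0,0.15,0,0,0,0,0,0]}}

```text
time_s: 1.15
tool_pos: [0.3835, -0.4185, 0.4238]
tool_rot: [0.986, -0.047, 0.154, -0.04]
contact_force: [-0.1, 0.8, 0.3]
gripper_width: 0.0856
```

```bash
python3 samp.py
```

```text
t 1.15 pos [ 0.3835 -0.4185  0.4238] rot [ 0.9862 -0.047   0.1536 -0.0401] F [-0.12  0.84  0.27] M [-0.06  0.17  0.02] w 0.0856 q [-0.948  0.124  1.298  0.291  1.587  0.742]
```

>>> {"method": "servo_tool", "body": {"commands": [3,0,3,0,-0.18,0,3,0,3,0,-0.18,0,2,0,2,0,-0.18,0,0,0,0,0,-0.18,0,0,0,0,0,0,0]}}

```text
time_s: 1.78
tool_pos: [0.4725, -0.4218, 0.3535]
tool_rot: [0.974, -0.024, -0.217, -0.06]
contact_force: [0.5, -0.1, -0.6]
gripper_width: 0.0854
```

```bash
python3 samp.py
cat > fk.py <<'E'
import numpy as np, json
from scipy.spatial.transform import Rotation as R
from scipy.optimize import least_squares
def Rz(a): return R.from_euler('z',a).as_matrix()
def Ry(a): return R.from_euler('y',a).as_matrix()
def rot(q): return Rz(q[0])@Ry(q[1]+q[2])@Rz(S4*q[3])@Ry(q[4])@Rz(S6*q[5]+C6)
S4=1;S6=1;C6=0
E
python3 - <<'E'
import fk; from fk import *
D=[json.loads(l) for l in open('samp.jsonl')]
D.insert(0,[[-1.237,.053,1.402,0,1.689,-.07],[.2063,-.4827,.4039],[.9797,.2005,-.0001,-.0008]])
for fk.S4 in (1,-1):
  for fk.S6 in (1,-1):
    for fk.C6 in (0,np.pi/2,np.pi,-np.pi/2):
      e=[np.linalg.norm((R.from_matrix(rot(q)).inv()*R.from_quat(r)).as_rotvec()) for q,p,r in D]
      if max(e)<.6: print(fk.S4,fk.S6,fk.C6,np.round(e,3))
E
```

```text
t 1.77 pos [ 0.4725 -0.4218  0.3535] rot [ 0.974  -0.0241 -0.217  -0.0605] F [ 0.54 -0.07 -0.58] M [-0.11 -0.2   0.05] w 0.0854 q [-0.754  0.509  0.979 -0.221  2.056  0.802]
1 1 1.5707963267948966 [0.001 0.    0.    0.   ]
```

```bash
sed -i 's/^S4=.*/S4=1;S6=1;C6=np.pi\/2/' fk.py
cat >> fk.py <<'E'
def cols(q):
    r1=Rz(q[0]); r2=r1@Ry(q[1]); r3=r1@Ry(q[1]+q[2]); r4=rot(q)
    return np.c_[[0,0,1],r1[:,0],r1[:,1],r2[:,2],r3[:,2],r3[:,0],r4[:,2]]
def data():
    D=[json.loads(l) for l in open('samp.jsonl')]
    D.insert(0,[[-1.237,.0525,1.4015,0,1.689,-.07],[.2063,-.4827,.4039],[.9797,.2005,-.0001,-.0008]]); return D
def fit():
    D=data(); A=np.vstack([cols(q) for q,p,r in D]); b=np.hstack([p for q,p,r in D])
    x,*_=np.linalg.lstsq(A,b,rcond=1e-4); return x,(A@x-b)
X=fit()[0]
def fkp(q): return cols(q)@X
LO=np.array([-2.9,-.91,.12,-1.06,.26,-2.93]);HI=np.array([2.9,2.17,2.37,4.2,2.73,2.93])
def ik(p,Rm,q0):
    f=lambda q:np.r_[(fkp(q)-p)*5,(R.from_matrix(Rm).inv()*R.from_matrix(rot(q))).as_rotvec()]
    s=least_squares(f,np.clip(q0,LO+.01,HI-.01),bounds=(LO,HI),xtol=1e-10,ftol=1e-12)
    return s.x,np.linalg.norm(f(s.x))
E
python3 - <<'E'
from fk import *
x,r=fit(); print(np.round(x,4)); print(np.round(r*1000,2)); A=np.vstack([cols(q) for q,p,r in data()]); print(np.linalg.svd(A)[1])
E
```

```text
[ 2.043e-01 -3.000e-04  3.690e-02  3.526e-01  4.969e-01  1.040e-01
  1.070e-01]
[ 0.09  0.01  0.18  0.   -0.01 -0.07 -0.01  0.01 -0.06 -0.07 -0.04 -0.05]
[3.95911891 2.83023338 2.0073989  0.47453047 0.24251628 0.03300663
 0.02057587]
```

```bash
cat > geo.py <<'E'
from fk import *
psi=np.radians(46.1)
F=np.array([.553,.0958,.020]); RT=Rz(psi)
TG=.1547
GRIP_L=np.array([-.105,0,.061]) # grip rel. tip, lifter axes
def tcp(tip_tray,phi,opt='B',yaw=0.,grasp_dz=0.0,roll=0.):
    """tip (tray coords), phi = heel-up pitch; returns TCP pos, R"""
    RL=RT@Rz(yaw)@Ry(phi)
    g=F+RT@np.array(tip_tray)+RL@(GRIP_L+[0,0,grasp_dz])
    z=-RL[:,2]; y=RL[:,0]*(1 if opt=='B' else -1); x=np.cross(y,z)
    Rm=np.c_[x,y,z]; return g-z*TG,Rm
E
python3 - <<'E'
from geo import *
for opt in 'AB':
  # lifter grasp
  y=np.radians(62.5)+(0 if opt=='B' else np.pi)
  Rm=np.c_[[np.cos(y+np.pi/2),np.sin(y+np.pi/2),0],[np.cos(y),np.sin(y),0],[0,0,-1]]
  if np.linalg.det(Rm)<0: Rm[:,0]*=-1
  q,e=ik(np.array([.4538,-.3721,.061+TG]),Rm,[-.75,.5,1,0,1.6,1.3 if opt=='A' else -1.8]); print(opt,'grasp',np.round(q,2),round(e,5))
  for x in (-.16,-.1,-.07):
    p,Rm=tcp([x,.0066,0],0,opt); q,e=ik(p,Rm,q if x>-.16 else [.1,.5,1.2,0,1.5,2.4 if opt=='A' else -.7]); print(opt,x,np.round(p,3),np.round(q,2),round(e,5))
  r=.065
  for th in range(0,116,10):
    for fr in (0.5,0.65):
      t=np.radians(th); phi=fr*t
      p,Rm=tcp([-.012*np.sin(t)-r*np.cos(t),.0066,r*np.sin(t)],phi,opt); q2,e=ik(p,Rm,q); 
      if fr==.65 or th==110: print(opt,th,round(np.degrees(phi)),np.round(p,3),np.round(q2,2),round(e,5))
    q=q2
E
```

```text
A grasp [-0.75  0.36  1.43 -0.    1.35  1.3 ] 0.0
A -0.16 [ 0.364 -0.091  0.236] [-0.34 -0.26  2.04 -0.    1.37  2.  ] 0.0
A -0.1 [ 0.406 -0.047  0.236] [-0.21 -0.16  1.95  0.    1.35  2.13] 0.0
A -0.07 [ 0.427 -0.026  0.236] [-0.15 -0.1   1.89 -0.    1.35  2.19] 0.0
A 0 0 [ 0.43  -0.022  0.236] [-0.14 -0.09  1.89 -0.    1.34  2.2 ] 0.0
A 10 6 [ 0.447 -0.005  0.257] [-0.07 -0.04  1.8  -0.09  1.46  2.28] 0.0
A 20 13 [0.466 0.015 0.276] [-0.01  0.02  1.7  -0.16  1.58  2.34] 0.0
A 30 20 [0.486 0.036 0.291] [ 0.05  0.09  1.6  -0.23  1.7   2.39] 0.0
A 40 26 [0.508 0.059 0.302] [ 0.1   0.18  1.49 -0.3   1.82  2.42] 0.0
A 50 32 [0.532 0.083 0.308] [ 0.15  0.28  1.37 -0.36  1.93  2.44] 0.0
A 60 39 [0.556 0.108 0.31 ] [ 0.2   0.39  1.25 -0.42  2.05  2.44] 0.0
A 70 46 [0.581 0.134 0.307] [ 0.23  0.5   1.12 -0.48  2.17  2.43] 0.0
A 80 52 [0.605 0.16  0.3  ] [ 0.27  0.63  0.99 -0.56  2.28  2.4 ] 0.0
A 90 58 [0.629 0.185 0.287] [ 0.3   0.76  0.84 -0.65  2.39  2.35] 0.0
A 100 65 [0.653 0.209 0.27 ] [ 0.32  0.9   0.68 -0.77  2.5   2.26] 0.0
A 110 55 [0.637 0.192 0.291] [ 0.3   0.77  0.8  -0.6   2.3
[... 567 characters left out ...]
30 20 [0.486 0.036 0.291] [ 0.05  0.09  1.6  -0.23  1.7  -0.76] 0.0
B 40 26 [0.508 0.059 0.302] [ 0.1   0.18  1.49 -0.3   1.82 -0.72] 0.0
B 50 32 [0.532 0.083 0.308] [ 0.15  0.28  1.37 -0.36  1.93 -0.7 ] 0.0
B 60 39 [0.556 0.108 0.31 ] [ 0.2   0.39  1.25 -0.42  2.05 -0.7 ] 0.0
B 70 46 [0.581 0.134 0.307] [ 0.23  0.5   1.12 -0.48  2.17 -0.71] 0.0
B 80 52 [0.605 0.16  0.3  ] [ 0.27  0.63  0.99 -0.56  2.28 -0.74] 0.0
B 90 58 [0.629 0.185 0.287] [ 0.3   0.76  0.84 -0.65  2.39 -0.79] 0.0
B 100 65 [0.653 0.209 0.27 ] [ 0.32  0.9   0.68 -0.77  2.5  -0.88] 0.0
B 110 55 [0.637 0.192 0.291] [ 0.3   0.77  0.8  -0.6   2.37 -0.76] 0.0
B 110 72 [0.675 0.232 0.249] [ 0.34  1.05  0.51 -0.95  2.59 -1.03] 0.0
```

```bash
cat > plan.py <<'E'
from h import *
from geo import *
def rows(p1,R1,n,p0=None,R0=None,prt=True):
    if p0 is None:
        s=bot.read_state(); p0=np.array(s['tool_pos']); R0=R.from_quat(s['tool_rot']).as_matrix()
    rv=(R.from_matrix(R0).inv()*R.from_matrix(R1)).as_rotvec(); out=[]
    for i in range(n):
        Ra=R0@R.from_rotvec(rv*i/n).as_matrix()
        t=Ra.T@((np.array(p1)-p0)/n)*100
        out.append(np.r_[np.round(t,2),np.round(rv/n,3)])
    if prt:
        print('maxshift',np.abs([o[:3] for o in out]).max(),'turn',np.linalg.norm(rv/n))
        for i in range(0,n,5): print('CALL',(np.concatenate(out[i:i+5])+0.).tolist())
    return out
def down(yawy):
    y=np.array([np.cos(yawy),np.sin(yawy),0]); z=np.array([0,0,-1.]); return np.c_[np.cross(y,z),y,z]
E
python3 - <<'E'
from plan import *
rows([.4538,-.3721,.061+TG+.09],down(np.radians(62.5)+np.pi),5)
E
```

```text
maxshift 1.14 turn 0.12468862603080445
CALL [0.05, -0.86, 1.14, -0.003, 0.092, 0.085, -0.13, -0.86, 1.14, -0.003, 0.092, 0.085, -0.3, -0.84, 1.12, -0.003, 0.092, 0.085, -0.47, -0.81, 1.08, -0.003, 0.092, 0.085, -0.64, -0.77, 1.02, -0.003, 0.092, 0.085]
```

>>> {"method": "servo_tool", "body": {"commands": [0.05,-0.86,1.14,0,0.092,0.085,-0.13,-0.86,1.14,0,0.092,0.085,-0.3,-0.84,1.12,0,0.092,0.085,-0.47,-0.81,1.08,0,0.092,0.085,-0.64,-0.77,1.02,0,0.092,0.085]}}

```text
time_s: 2.4
tool_pos: [0.4516, -0.373, 0.3063]
tool_rot: [0.968, -0.248, 0.018, -0.011]
contact_force: [-0.6, -0.6, -0.2]
gripper_width: 0.0858
```

```bash
python3 samp.py
python3 - <<'E'
from plan import *
s=bot.read_state()
im,d,cal=shot('wrist','w1'); K,T=cal['mtx'],cal['cam_to_world']; P=pts(d,K,T); z=P[...,2]
zm=cv2.medianBlur(z.astype(np.float32),5)
v,u=np.mgrid[0:384,0:512]
m=(zm>.068)&(zm<.09)&(d>0.05)
cs,_=cv2.findContours(m.astype(np.uint8),cv2.RETR_EXTERNAL,cv2.CHAIN_APPROX_NONE)
for c in cs:
    if cv2.contourArea(c)<200: continue
    r=cv2.minAreaRect(c); b=np.array([ray(*q,.078,K,T) for q in cv2.boxPoints(r)])
    print('blob',np.round(r[0],1),np.round(b.mean(0),4),np.linalg.norm(b[1]-b[0]),np.linalg.norm(b[2]-b[1]),np.degrees(np.arctan2(*(b[1]-b[0])[[1,0]])))
rows([.4538,-.3721,.061+TG+.09],down(np.radians(62.5)+np.pi),1)
E
```

```text
t 2.4 pos [ 0.4516 -0.373   0.3063] rot [ 0.9685 -0.2482  0.0181 -0.011 ] F [-0.59 -0.56 -0.21] M [-0.    0.   -0.02] w 0.0858 q [-0.76   0.265  1.361  0.037  1.494  1.31 ]
blob [496.8 299. ] [ 0.3324 -0.4874  0.078 ] 0.010737855305388167 0.022684585703393823 -32.069380555318226
blob [262.4 216.4] [ 0.4573 -0.3756  0.078 ] 0.019546613594069676 0.06100467568394908 -115.727785450588
blob [175.5  40.5] [ 0.5738 -0.3819  0.078 ] 0.0665132573691919 0.042330189099928466 -119.32678035374144
maxshift 0.23 turn 0.05030711325298753
CALL [0.23, -0.12, -0.07, -0.031, -0.031, -0.025]
```

View pics/w1.png

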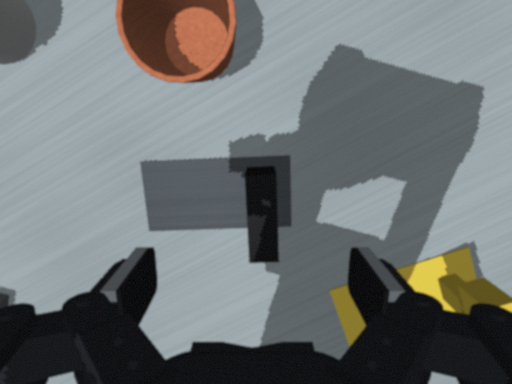

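>>> {"method": "servo_tool", "body": {"commands": [0.35,0.05,0,-0.031,-0.031,0,0,0,0,0,0,0]}}

```text
time_s: 2.7
tool_pos: [0.4534, -0.3751, 0.3064]
tool_rot: [0.969, -0.249, -0.001, -0.0]
contact_force: [0.8, 0.6, 0.3]
gripper_width: 0.0852
```

```bash
python3 samp.py
python3 - <<'E'
from plan import *
s=bot.read_state()
im,d,cal=shot('wrist','w2'); K,T=cal['mtx'],cal['cam_to_world']; P=pts(d,K,T); z=P[...,2]
zm=cv2.medianBlur(z.astype(np.float32),5)
g=cv2.cvtColor(im,cv2.COLOR_RGB2GRAY)
m=(g<32); m[250:]=False; m[:150]=False; m[:,:200]=False; m[:,320:]=False
m2=(zm>.068)&(zm<.09); m2[262:]=False;m2[:130]=False;m2[:,:200]=False;m2[:,320:]=False
for mm in (m,m2):
    cs,_=cv2.findContours(mm.astype(np.uint8),cv2.RETR_EXTERNAL,cv2.CHAIN_APPROX_NONE); c=max(cs,key=cv2.contourArea)
    r=cv2.minAreaRect(c); b=np.array([ray(*q,.078,K,T) for q in cv2.boxPoints(r)])
    print('blob',np.round(r[0],1),np.round(b.mean(0),4),np.linalg.norm(b[1]-b[0]),np.linalg.norm(b[2]-b[1]),np.degrees(np.arctan2(*(b[1]-b[0])[[1,0]])))
e=cv2.Canny(g,40,100); 
cv2.imwrite('pics/w2c.png',cv2.resize(im[130:270,110:330,::-1],None,fx=3.5,fy=3.5,interpolation=cv2.INTER_CUBIC))
E
```

```text
t 2.7 pos [ 0.4534 -0.3751  0.3064] rot [ 9.685e-01 -2.489e-01 -7.000e-04 -1.000e-04] F [0.78 0.57 0.35] M [ 0.02 -0.02 -0.04] w 0.0852 q [-7.540e-01  2.800e-01  1.344e+00 -1.000e-03  1.520e+00  1.320e+00]
blob [249.4 204.1] [ 0.4607 -0.3769  0.078 ] 0.01857841855166464 0.06095629032122545 -116.43625927234764
blob [249.8 209.3] [ 0.4575 -0.3754  0.078 ] 0.01974037560342437 0.06120469194002473 -116.13180626359073
```

View pics/w2c.png

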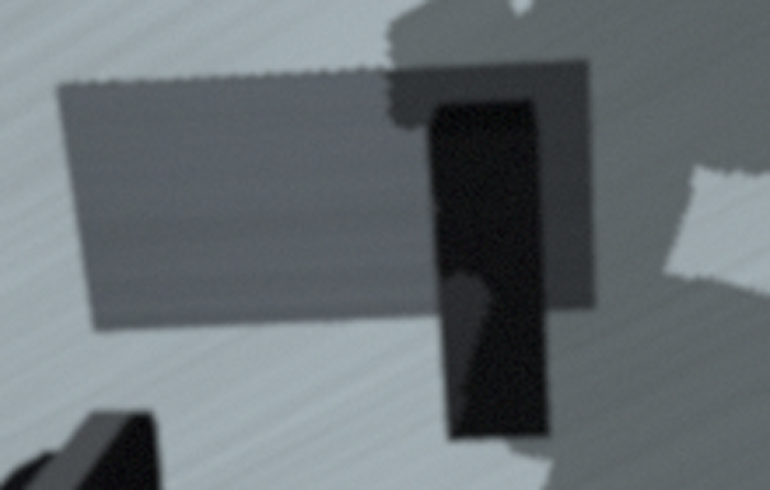

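The wrist view shows the grip at (250,209) and blade corners at about (126,154), (138,224), (278,147) and (280,218).

Run:
```python
from plan import *
im,d,K,T=load('w2')
c=[ray(u,v,.002,K,T)[:2] for u,v in [(126.3,154),(137.7,224.3),(278,147.1),(280.3,218)]]
tip=(c[0]+c[1])/2; heel=(c[2]+c[3])/2; a=tip-heel
ang=np.degrees(np.arctan2(a[1],a[0])); print('tip',tip,'heel',heel,'len',np.linalg.norm(a),'w',np.linalg.norm(c[0]-c[1]),np.linalg.norm(c[2]-c[3]),'ang',ang)
print('grip pred',heel+a/np.linalg.norm(a)*.025)
L=a/np.linalg.norm(a)
gp=np.array([.4572,-.3752])
rows([*gp,.061+TG],down(np.radians(64.0)+np.pi),5)
```

```text
tip [ 0.50204062 -0.28183598] heel [ 0.445182   -0.39715412] len 0.12857361679564538 w 0.06362254860145243 0.06342392496649002 ang 63.753992487833656
grip pred [ 0.45623765 -0.37473153]
maxshift 1.82 turn 0.009898087681726288
CALL [0.07, -0.04, 1.82, 0.0, 0.0, -0.01, 0.07, -0.03, 1.82, 0.0, 0.0, -0.01, 0.07, -0.03, 1.82, 0.0, 0.0, -0.01, 0.07, -0.03, 1.82, 0.0, 0.0, -0.01, 0.07, -0.03, 1.82, 0.0, 0.0, -0.01]
```

>>> {"method": "servo_tool", "body": {"commands": [0.06,-0.03,1.82,0,0,-0.01,0.06,-0.03,1.82,0,0,-0.01,0.06,-0.03,1.82,0,0,-0.01,0.06,-0.03,1.82,0,0,-0.01,0.06,-0.03,1.82,0,0,-0.01]}}

```text
time_s: 3.38
tool_pos: [0.457, -0.3754, 0.2089]
tool_rot: [0.975, -0.222, -0.001, -0.001]
contact_force: [0.2, 0.0, -0.7]
gripper_width: 0.0851
```

>>> {"method": "servo_tool", "body": {"commands": [0,0,0.4,0,0,0,0,0,0,0,0,0,0,0,0,0,0,0]}}

```text
time_s: 3.75
tool_pos: [0.4569, -0.3753, 0.2031]
tool_rot: [0.975, -0.222, -0.002, -0.001]
contact_force: [-0.2, 0.1, 0.3]
gripper_width: 0.0855
```

```bash
python3 samp.py
python3 - <<'E'
from plan import *
rows([.4568,-.3750,.061+TG-.005],down(np.radians(63.9)+np.pi),1)
E
```

```text
t 3.75 pos [ 0.4569 -0.3753  0.2031] rot [ 0.975  -0.2222 -0.0018 -0.0012] F [-0.18  0.07  0.3 ] M [0.01 0.01 0.06] w 0.0855 q [-0.75   0.391  1.423  0.     1.332  1.269]
maxshift 0.76 turn 0.008536281382719696
CALL [-0.03, -0.02, -0.76, -0.002, 0.004, 0.007]
```

>>> {"method": "servo_tool", "body": {"commands": [0,0,-0.6,0,0.004,0.007,0,0,0,0,0,0]}}

```text
time_s: 4.0
tool_pos: [0.4572, -0.3756, 0.2112]
tool_rot: [0.974, -0.226, 0.002, -0.0]
contact_force: [-0.0, -0.0, -0.2]
gripper_width: 0.0853
```

>>> {"method": "servo_tool", "body": {"commands": [0,0,0,0,0,0,0,0,0,0,0,0,0,0,0,0,0,0,0,0,0,0,0,0,0,0,0,0,0,0], "grip": 0, "grip_force": 90}}

```text
time_s: 4.62
tool_pos: [0.4574, -0.3756, 0.2119]
tool_rot: [0.974, -0.226, 0.002, 0.0]
contact_force: [-0.4, -0.4, -1.2]
gripper_width: 0.019
```

```bash
python3 samp.py
```

```text
t 4.62 pos [ 0.4574 -0.3756  0.2119] rot [ 9.742e-01 -2.259e-01  2.000e-03  2.000e-04] F [-0.39 -0.4  -1.2 ] M [-0.08  0.04 -0.01] w 0.019 q [-0.75   0.38   1.418  0.002  1.34   1.276]
```

```bash
python3 - <<'E'
from plan import *
import pickle
p=np.array([.4574,-.3756,.2119]); Rt=R.from_quat([.97418,-.22586,.002,.0002]).as_matrix()
ya=np.arctan2(-Rt[1,1],-Rt[0,1]); print('lifter yaw',np.degrees(ya))
RL=Rz(ya); tip=np.array([p[0],p[1],.061])+RL@np.array([.105,0,-.061])
np.savez('grasp.npz',Rtl=Rt.T@RL,ptl=Rt.T@(tip-p)); print(tip,Rt.T@(tip-p))
E
cat >> plan.py <<'E'
G=np.load('grasp.npz') if __import__('os').path.exists('grasp.npz') else None
def tcpL(tip_tray,phi,yaw=0.):
    RL=RT@Rz(yaw)@Ry(phi); Rm=RL@G['Rtl'].T
    return F+RT@np.array(tip_tray)-Rm@G['ptl'],Rm
def tcpW(tip,yawdeg,phi=0):
    RL=Rz(np.radians(yawdeg))@Ry(phi); Rm=RL@G['Rtl'].T
    return np.array(tip)-Rm@G['ptl'],Rm
def lift():
    s=bot.read_state(); Rm=R.from_quat(s['tool_rot']).as_matrix(); RL=Rm@G['Rtl']
    tip=np.array(s['tool_pos'])+Rm@G['ptl']; tt=RT.T@(tip-F); e=RT.T@RL
    print('tip tray mm',np.round(tt*1000,1),'pitch heel-up',round(np.arctan2(-e[2,0],np.hypot(e[0,0],e[1,0])),4),'yaw',round(np.arctan2(e[1,0],e[0,0]),4),'roll',round(np.arctan2(e[2,1],e[2,2]),4))
    return tt
E
python3 - <<'E'
from plan import *
lift()
s=bot.read_state(); p0=np.array(s['tool_pos']);R0=R.from_quat(s['tool_rot']).as_matrix()
pm=p0+[0,0,.06]
print('lift'); rows(pm,R0,3)
p1,R1=tcpL([-.175,.0066,.03],0.)
print('go',p1); rows(p1,R1,10,pm,R0)
E
```

```text
lifter yaw 63.89367341602993
[ 0.50360402 -0.28131221  0.        ] [-0.00084504 -0.10489112  0.21195223]
tip tray mm [-306.  -225.9  -20. ] pitch heel-up 0.0 yaw 0.3105 roll -0.0
lift
maxshift 2.0 turn 0.0
CALL [0.01, 0.0, -2.0, 0.0, 0.0, 0.0, 0.01, 0.0, -2.0, 0.0, 0.0, 0.0, 0.01, 0.0, -2.0, 0.0, 0.0, 0.0]
go [ 0.35409185 -0.10137786  0.2619    ]
maxshift 2.61 turn 0.0310497446305341
CALL [-2.13, -2.01, 0.09, 0.0, 0.0, 0.031, -2.2, -1.94, 0.09, 0.0, 0.0, 0.031, -2.26, -1.87, 0.09, 0.0, 0.0, 0.031, -2.31, -1.8, 0.09, 0.0, 0.0, 0.031, -2.37, -1.73, 0.09, 0.0, 0.0, 0.031]
CALL [-2.42, -1.65, 0.09, 0.0, 0.0, 0.031, -2.47, -1.58, 0.09, 0.0, 0.0, 0.031, -2.52, -1.5, 0.09, 0.0, 0.0, 0.031, -2.56, -1.42, 0.09, 0.0, 0.0, 0.031, -2.61, -1.34, 0.09, 0.0, 0.0, 0.031]
```

>>> {"method": "servo_tool", "body": {"commands": [0,0,-2,0,0,0,0,0,-2,0,0,0,0,0,-2,0,0,0]}}

```text
time_s: 5.0
tool_pos: [0.4566, -0.3751, 0.2729]
tool_rot: [0.974, -0.226, -0.0, -0.001]
contact_force: [-0.4, 0.5, -2.8]
gripper_width: 0.0191
```

>>> {"method": "servo_tool", "body": {"commands": [-2.13,-2.0,0.09,0,0,0.031,-2.2,-1.94,0.09,0,0,0.031,-2.26,-1.87,0.09,0,0,0.031,-2.31,-1.8,0.09,0,0,0.031,-2.37,-1.73,0.09,0,0,0.031]}}

```text
time_s: 5.62
tool_pos: [0.404, -0.2358, 0.2762]
tool_rot: [0.953, -0.304, 0.004, 0.001]
contact_force: [-0.3, -0.3, -2.3]
gripper_width: 0.0194
```

Run:
```python
from plan import *
st();lift()
p1,R1=tcpL([-.175,.0066,.03],0.)
rows(p1,R1,5)
```

```text
t 5.62 pos [ 0.404  -0.2358  0.2762] rot [ 9.527e-01 -3.040e-01  4.000e-03  9.000e-04] F [-0.33 -0.33 -2.32] M [-0.04  0.01  0.02] w 0.0194 q [-6.070e-01 -3.000e-02  1.744e+00  1.000e-03  1.420e+00  1.581e+00]
tip tray mm [-238.2 -107.9   44.3] pitch heel-up -0.0002 yaw 0.1484 roll -0.0041
maxshift 2.55 turn 0.029683993310039264
CALL [-2.37, -1.61, 0.27, 0.0, -0.001, 0.03, -2.42, -1.54, 0.27, 0.0, -0.001, 0.03, -2.46, -1.47, 0.27, 0.0, -0.001, 0.03, -2.51, -1.4, 0.27, 0.0, -0.001, 0.03, -2.55, -1.32, 0.27, 0.0, -0.001, 0.03]
```

>>> {"method": "servo_tool", "body": {"commands": [-2.37,-1.61,0.25,0,0,0.03,-2.42,-1.54,0.25,0,0,0.03,-2.46,-1.47,0.25,0,0,0.03,-2.5,-1.4,0.25,0,0,0.03,-2.4,-1.2,0.2,0,0,0.03]}}

```text
time_s: 6.25
tool_pos: [0.3527, -0.0989, 0.2684]
tool_rot: [0.926, -0.377, 0.007, 0.001]
contact_force: [0.3, -0.0, -1.6]
gripper_width: 0.0192
```

Run:
```python
from plan import *
st();lift()
shot('scene','s2');im,d,c=shot('wrist','w3')
im=cv2.imread('pics/s2.png'); cv2.imwrite('pics/s2c.png',cv2.resize(im[90:300,120:370],None,fx=3,fy=2.8,interpolation=cv2.INTER_CUBIC))
p1,R1=tcpL([-.165,.0066,.006],0.)
rows(p1,R1,3)
```

```text
t 6.25 pos [ 0.3527 -0.0989  0.2684] rot [ 9.261e-01 -3.772e-01  7.200e-03  8.000e-04] F [ 0.3  -0.   -1.57] M [-0.03 -0.01 -0.02] w 0.0192 q [-3.740e-01 -3.390e-01  2.028e+00 -2.000e-03  1.439e+00  1.971e+00]
tip tray mm [-173.5    6.5   36.9] pitch heel-up -0.0035 yaw -0.0073 roll -0.0099
maxshift 1.01 turn 0.0035912689896338886
CALL [0.1, -0.29, 1.01, -0.001, -0.003, -0.002, 0.1, -0.29, 1.01, -0.001, -0.003, -0.002, 0.1, -0.29, 1.01, -0.001, -0.003, -0.002]
```

View pics/s2c.png

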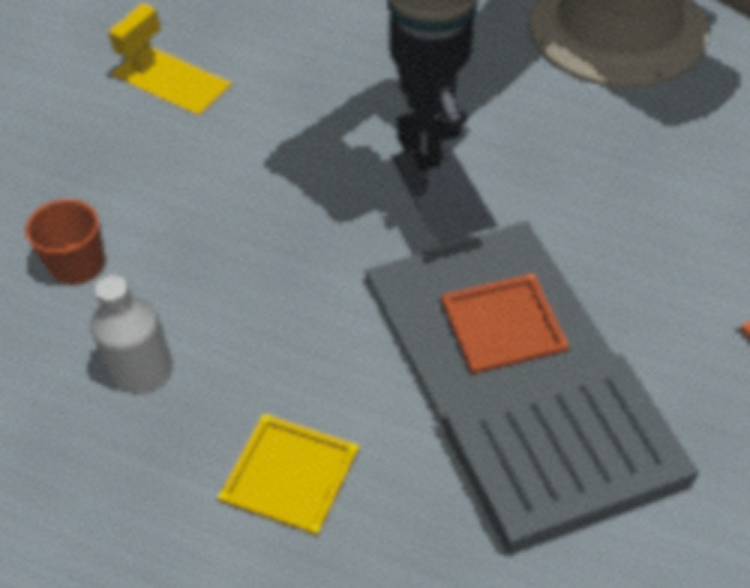

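View pics/w3.png

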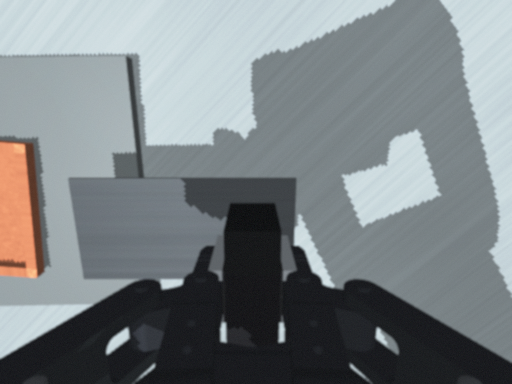

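The pictures show the lifter held level at the open end of the tray, its tip at wrist pixels (68–85, 178–278). The saucer edge is just ahead at x≈40.

>>> {"method": "servo_tool", "body": {"commands": [0.1,-0.28,1,-0.001,-0.003,-0.002,0.1,-0.28,1,-0.001,-0.003,-0.002,0.1,-0.28,1,-0.001,-0.003,-0.002,0,0,0,0,0,0]}}

```text
time_s: 6.85
tool_pos: [0.3618, -0.0955, 0.2368]
tool_rot: [0.928, -0.373, 0.002, 0.001]
contact_force: [-0.4, -0.4, -2.7]
gripper_width: 0.0192
```

Run:
```python
from plan import *
st();lift()
p1,R1=tcpL([-.165,.0066,.001],0.)
rows(p1,R1,2)
```

```text
t 6.85 pos [ 0.3618 -0.0955  0.2368] rot [ 9.278e-01 -3.732e-01  2.100e-03  5.000e-04] F [-0.43 -0.38 -2.67] M [-0.02  0.05  0.01] w 0.0192 q [-3.560e-01 -2.670e-01  2.038e+00 -1.000e-03  1.366e+00  1.979e+00]
tip tray mm [-165.4    5.2    4.9] pitch heel-up -0.0001 yaw 0.0013 roll -0.0004
maxshift 0.2 turn 0.0006969218856106835
CALL [-0.07, -0.02, 0.2, 0.0, 0.0, 0.001, -0.07, -0.02, 0.2, 0.0, 0.0, 0.001]
```

>>> {"method": "servo_tool", "body": {"commands": [-0.07,-0.02,0.3,0,0,0,-0.07,0,0.2,0,0,0,0,0,0,0,0,0]}}

```text
time_s: 7.22
tool_pos: [0.361, -0.0947, 0.2316]
tool_rot: [0.928, -0.373, 0.002, 0.001]
contact_force: [1.4, -0.3, -2.6]
gripper_width: 0.0195
```

>>> {"method": "servo_tool", "body": {"commands": [0,0,0.1,0,0,0]}}

```text
time_s: 7.35
tool_pos: [0.3611, -0.0947, 0.2308]
tool_rot: [0.928, -0.373, 0.002, 0.001]
contact_force: [-0.2, 0.2, -2.3]
gripper_width: 0.019
```

>>> {"method": "servo_tool", "body": {"commands": [0,0,0.1,0,0,0]}}

```text
time_s: 7.48
tool_pos: [0.3611, -0.0947, 0.2299]
tool_rot: [0.928, -0.373, 0.003, 0.001]
contact_force: [-0.2, -0.3, -1.5]
gripper_width: 0.0193
```

>>> {"method": "servo_tool", "body": {"commands": [0,0,0.1,0,0,0]}}

```text
time_s: 7.6
tool_pos: [0.3611, -0.0947, 0.2289]
tool_rot: [0.928, -0.373, 0.003, 0.001]
contact_force: [0.6, 0.4, -2.7]
gripper_width: 0.0191
```

Run:
```python
from plan import *
st();lift()
```

```text
t 7.6 pos [ 0.3611 -0.0947  0.2289] rot [ 9.277e-01 -3.734e-01  2.700e-03  6.000e-04] F [ 0.56  0.35 -2.67] M [-0.06  0.03 -0.06] w 0.0191 q [-3.550e-01 -2.580e-01  2.049e+00 -1.000e-03  1.346e+00  1.981e+00]
tip tray mm [-165.2    5.9   -2.9] pitch heel-up -0.0004 yaw 0.0009 roll -0.0015
```

>>> {"method": "servo_tool", "body": {"commands": [0,0,0.1,0,0,0]}}

```text
time_s: 7.72
tool_pos: [0.3612, -0.0947, 0.2279]
tool_rot: [0.928, -0.373, 0.003, 0.001]
contact_force: [-0.8, -0.7, 0.1]
gripper_width: 0.0193
```

>>> {"method": "servo_tool", "body": {"commands": [0,0,0.1,0,0,0]}}

```text
time_s: 7.85
tool_pos: [0.3613, -0.0949, 0.2275]
tool_rot: [0.928, -0.373, 0.003, 0.001]
contact_force: [-5.1, -2.0, 6.5]
gripper_width: 0.0191
```

>>> {"method": "servo_tool", "body": {"commands": [0,0,0.1,0,0,0]}}

```text
time_s: 7.98
tool_pos: [0.3615, -0.095, 0.2273]
tool_rot: [0.928, -0.373, 0.003, 0.001]
contact_force: [-5.5, -1.0, 9.0]
gripper_width: 0.0192
```

Run:
```python
from plan import *
st();lift()
```

```text
t 7.97 pos [ 0.3615 -0.095   0.2273] rot [ 9.277e-01 -3.732e-01  3.400e-03  7.000e-04] F [-5.47 -0.96  9.  ] M [0.58 0.46 0.34] w 0.0192 q [-3.550e-01 -2.550e-01  2.049e+00 -2.000e-03  1.340e+00  1.981e+00]
tip tray mm [-165.1    5.2   -4.5] pitch heel-up -0.0008 yaw 0.0012 roll -0.0028
```

Run:
```python
from plan import *
lift()
p1,R1=tcpL([-.145,.0066,-.0035],-0.012)
rows(p1,R1,4)
p1,R1=tcpL([-.165,.0066,-.0039],-0.012)
rows(p1,R1,1)
```

```text
tip tray mm [-165.1    5.2   -4.5] pitch heel-up -0.0008 yaw 0.0012 roll -0.0028
maxshift 0.44 turn 0.0029052327372249805
CALL [-0.02, -0.44, 0.01, 0.003, -0.001, 0.0, -0.02, -0.44, 0.01, 0.003, -0.001, 0.0, -0.02, -0.44, 0.01, 0.003, -0.001, 0.0, -0.02, -0.44, 0.01, 0.003, -0.001, 0.0]
maxshift 0.23 turn 0.011620930948899922
CALL [-0.1, 0.23, 0.06, 0.011, -0.003, 0.001]
```

>>> {"method": "servo_tool", "body": {"commands": [-0.05,-0.3,0.01,0.006,-0.002,0,-0.03,-0.4,0.04,0.005,-0.001,0]}}

```text
time_s: 8.22
tool_pos: [0.366, -0.0894, 0.227]
tool_rot: [0.928, -0.373, 0.004, -0.005]
contact_force: [0.3, 0.1, -2.7]
gripper_width: 0.0191
```

>>> {"method": "servo_tool", "body": {"commands": [-0.02,-0.4,0.03,0,0,0,-0.02,-0.4,0.03,0,0,0]}}

```text
time_s: 8.48
tool_pos: [0.3718, -0.083, 0.2268]
tool_rot: [0.928, -0.373, 0.005, -0.005]
contact_force: [-1.5, -3.4, 2.6]
gripper_width: 0.019
```

Run:
```python
from plan import *
st();lift()
```

```text
t 8.47 pos [ 0.3718 -0.083   0.2268] rot [ 0.9276 -0.3735  0.0048 -0.0051] F [-1.51 -3.4   2.61] M [0.   0.11 0.04] w 0.019 q [-0.319 -0.232  2.032  0.01   1.331  2.015]
tip tray mm [-146.8    6.4   -3.8] pitch heel-up -0.0125 yaw 0.0007 roll -0.0012
```

>>> {"method": "servo_tool", "body": {"commands": [0,-0.4,0.03,0,0,0,0,-0.4,0.03,0,0,0,0,-0.4,0.03,0,0,0]}}

```text
time_s: 8.85
tool_pos: [0.3811, -0.074, 0.2269]
tool_rot: [0.928, -0.373, 0.006, -0.005]
contact_force: [-2.4, -1.8, 3.9]
gripper_width: 0.0189
```

Run:
```python
from plan import *
st();lift()
im,d,c=shot('wrist','w4')
```

```text
t 8.85 pos [ 0.3811 -0.074   0.2269] rot [ 0.9276 -0.3734  0.0057 -0.0048] F [-2.44 -1.78  3.9 ] M [-0.04  0.26  0.01] w 0.0189 q [-0.289 -0.209  2.012  0.009  1.326  2.045]
tip tray mm [-133.9    5.6   -3.6] pitch heel-up -0.0127 yaw 0.0008 roll -0.003
```

View pics/w4.png

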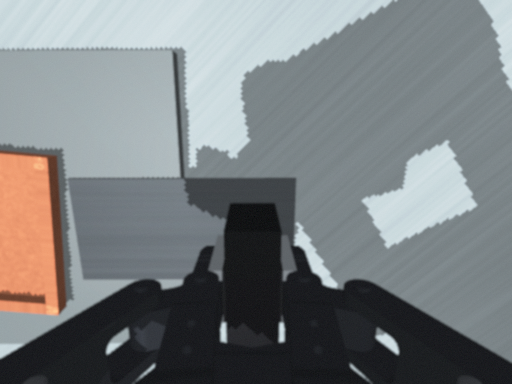

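The blade tip (wrist x≈70) is just short of the saucer edge (x≈62) and centred on it, with a press of about 5 N. I'll slide on slowly.

>>> {"method": "servo_tool", "body": {"commands": [0,-0.4,0.02,0,0,0,0.01,-0.4,0.02,0,0,0,0.01,-0.4,0.02,0,0,0]}}

```text
time_s: 9.28
tool_pos: [0.3903, -0.0652, 0.2272]
tool_rot: [0.928, -0.374, 0.006, -0.004]
contact_force: [-3.6, -4.6, 6.8]
gripper_width: 0.019
```

>>> {"method": "servo_tool", "body": {"commands": [0,-0.4,0.02,0,0,0,0,-0.4,0.02,0,0,0]}}

```text
time_s: 9.52
tool_pos: [0.3963, -0.0595, 0.2275]
tool_rot: [0.927, -0.374, 0.007, -0.004]
contact_force: [-4.2, -4.6, 7.1]
gripper_width: 0.0188
```

Run:
```python
from plan import *
st();lift()
im,d,c=shot('wrist','w5')
```

```text
t 9.53 pos [ 0.3963 -0.0595  0.2275] rot [ 0.9275 -0.3738  0.0067 -0.0037] F [-4.18 -4.56  7.13] M [-0.25  0.43  0.06] w 0.0188 q [-0.243 -0.17   1.978  0.006  1.32   2.093]
tip tray mm [-113.2    4.    -3.2] pitch heel-up -0.0113 yaw 0.0 roll -0.0056
```

View pics/w5.png

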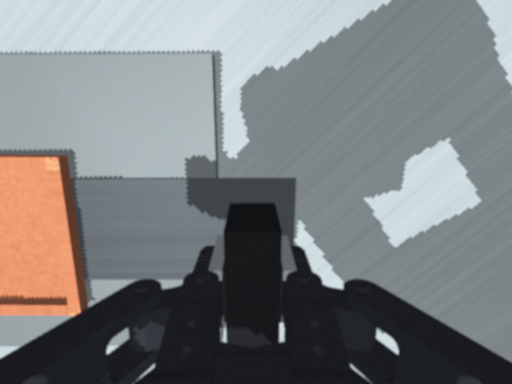

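>>> {"method": "servo_tool", "body": {"commands": [-0.04,-0.4,0,0,-0.003,0,-0.04,-0.4,0.0,0,-0.003,0,-0.03,-0.4,0.0,0,0,0]}}

```text
time_s: 9.95
tool_pos: [0.4045, -0.0498, 0.2278]
tool_rot: [0.927, -0.374, 0.004, -0.004]
contact_force: [-4.2, -4.3, 5.1]
gripper_width: 0.0191
```

Run:
```python
from plan import *
st();lift()
```

```text
t 9.95 pos [ 0.4045 -0.0498  0.2278] rot [ 0.9274 -0.3741  0.004  -0.0043] F [-4.22 -4.34  5.12] M [-0.35  0.34  0.03] w 0.0191 q [-0.215 -0.148  1.958  0.007  1.322  2.121]
tip tray mm [-100.7    6.    -3. ] pitch heel-up -0.0105 yaw -0.0006 roll -0.0001
```

>>> {"method": "servo_tool", "body": {"commands": [0,-0.4,-0.01,0,0,0,-0.01,-0.4,-0.01,0,0,0,-0.01,-0.4,-0.01,0,0,0]}}

```text
time_s: 10.32
tool_pos: [0.4129, -0.0407, 0.2282]
tool_rot: [0.927, -0.374, 0.003, -0.003]
contact_force: [-5.4, -5.2, 6.7]
gripper_width: 0.0192
```

```bash
cat > look.py <<'E'
from plan import *
import sys
st();lift()
n=sys.argv[1]
im,d,c=shot('wrist','w'+n)
im2,d2,c2=shot('scene','s'+n)
a=cv2.resize(im[:,:,::-1],(400,300)); b=cv2.resize(im2[150:300,220:370,::-1],(400,400),interpolation=cv2.INTER_CUBIC)
o=np.zeros((400,800,3),np.uint8); o[:300,:400]=a; o[:,400:]=b; cv2.imwrite(f'pics/l{n}.png',o)
E
python3 look.py 6
```

```text
t 10.32 pos [ 0.4129 -0.0407  0.2282] rot [ 0.9274 -0.3741  0.0034 -0.0034] F [-5.43 -5.2   6.73] M [-0.48  0.44  0.05] w 0.0192 q [-0.189 -0.126  1.937  0.005  1.322  2.148]
tip tray mm [-88.7   6.3  -2.8] pitch heel-up -0.0083 yaw -0.0007 roll 0.0002
```

View pics/l6.png

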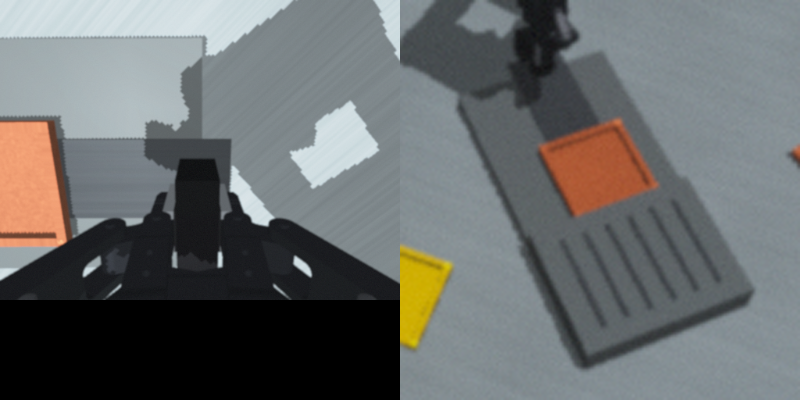

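The saucer has been pushed nearly to the step and its near edge is starting to ride on the blade. The scene crop shows the lifter shadow meeting the saucer.

>>> {"method": "servo_tool", "body": {"commands": [0,-0.3,-0.02,0.002,0,0,0,-0.3,-0.02,0.002,0,0,0,-0.3,-0.015,0.001,0,0]}}

```text
time_s: 10.8
tool_pos: [0.4192, -0.0335, 0.228]
tool_rot: [0.927, -0.374, 0.003, -0.006]
contact_force: [-2.2, -2.9, 2.0]
gripper_width: 0.019
```

```bash
python3 look.py 7
```

```text
t 10.8 pos [ 0.4192 -0.0335  0.228 ] rot [ 0.9274 -0.374   0.0035 -0.0058] F [-2.22 -2.85  1.95] M [-0.3   0.12 -0.05] w 0.019 q [-0.17  -0.109  1.922  0.01   1.319  2.165]
tip tray mm [-78.2   7.1  -2.5] pitch heel-up -0.0129 yaw -0.0005 roll 0.0019
```

View pics/l7.png

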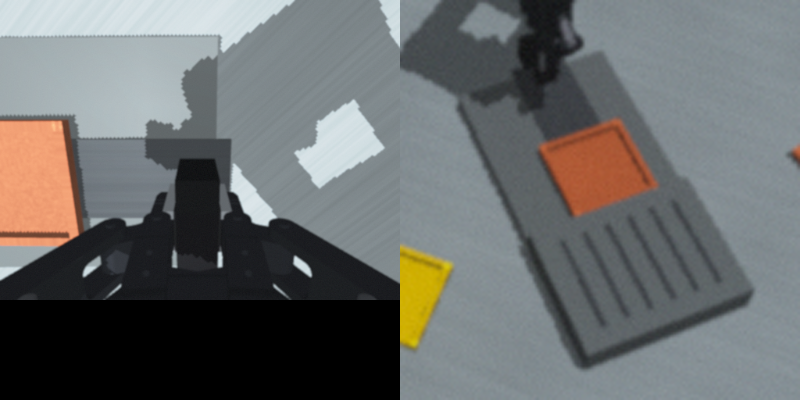

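```bash
cat > sau.py <<'E'
from plan import *
import sys
def meas(name,cam,z):
    im,d,K,T=load(name); hsv=cv2.cvtColor(im,cv2.COLOR_RGB2HSV)
    red=((hsv[...,0]<12)|(hsv[...,0]>172))&(hsv[...,1]>110)&(hsv[...,2]>60)
    cs,_=cv2.findContours(red.astype(np.uint8),cv2.RETR_EXTERNAL,cv2.CHAIN_APPROX_NONE)
    for c in cs:
        if cv2.contourArea(c)<150: continue
        W=np.array([ray(u,v,z,K,T) for u,v in c[:,0,:].astype(float)]); tt=(W-F)@RT
        if abs(tt[:,0].mean())>.2 or abs(tt[:,1].mean())>.12: continue
        q=(tt[:,:2]*1000).astype(np.float32); r=cv2.minAreaRect(q); b=cv2.boxPoints(r)
        print(name,'ctr',np.round(r[0],1),'size',np.round(r[1],1),'ang',round(r[2],1)); print(np.round(b,1).tolist())
if __name__=='__main__':
    meas(sys.argv[1],'',float(sys.argv[2]))
E
python3 sau.py s2 .030; python3 sau.py s7 .030
python3 - <<'E'
from h import *
shot('top','t7')
E
python3 sau.py top0 .030; python3 sau.py t7 .030
python3 - <<'E'
from sau import *
im,d,K,T=load('t7'); cv2.imwrite('pics/t7c.png',cv2.resize(im[120:300,140:340,::-1],None,fx=3.3,fy=3.3,interpolation=cv2.INTER_CUBIC))
E
```

```text
s2 ctr [-75.    6.6] size [97.6 97.9] ang 84.6
[[-128.3000030517578, -37.29999923706055], [-30.899999618530273, -46.599998474121094], [-21.600000381469727, 50.599998474121094], [-119.0999984741211, 59.900001525878906]]
s7 ctr [-47.3  11.5] size [94.7 98.1] ang 0.7
[[-95.19999694824219, 60.0], [-94.0, -38.099998474121094], [0.6000000238418579, -37.0], [-0.5, 61.099998474121094]]
top0 ctr [-80.4   6.8] size [96.2 96.7] ang 84.9
[[-132.8000030517578, -36.79999923706055], [-36.5, -45.29999923706055], [-28.0, 50.400001525878906], [-124.19999694824219, 59.0]]
t7 ctr [-47.4  11.4] size [97.1 96.3] ang 0.9
[[-96.69999694824219, 58.79999923706055], [-95.19999694824219, -37.5], [1.899999976158142, -36.0], [0.4000000059604645, 60.400001525878906]]
```

View pics/t7c.png

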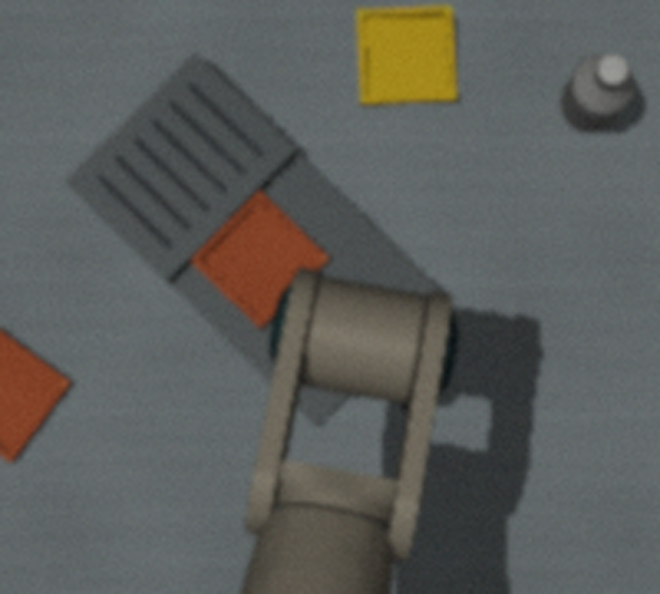

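>>> {"method": "servo_tool", "body": {"commands": [-0.05,-0.38,-0.015,0.001,0,0,-0.05,-0.38,-0.015,0.001,0,0,-0.05,-0.38,-0.015,0,0,0]}}

```text
time_s: 11.32
tool_pos: [0.4262, -0.0237, 0.2281]
tool_rot: [0.927, -0.374, 0.004, -0.007]
contact_force: [-2.3, -1.7, 0.7]
gripper_width: 0.0191
```

```bash
python3 look.py 8; python3 sau.py s8 .031
```

```text
t 11.32 pos [ 0.4262 -0.0237  0.2281] rot [ 0.9274 -0.3741  0.0035 -0.0069] F [-2.25 -1.74  0.7 ] M [-0.39  0.23 -0.02] w 0.0191 q [-0.145 -0.09   1.905  0.012  1.317  2.19 ]
tip tray mm [-65.9   9.   -2.2] pitch heel-up -0.0149 yaw -0.0007 roll 0.0026
s8 ctr [-46.9  11.4] size [97.4 95.2] ang 89.9
[[-94.69999694824219, -37.20000076293945], [0.6000000238418579, -37.400001525878906], [0.800000011920929, 60.0], [-94.5, 60.20000076293945]]
```

View pics/l8.png

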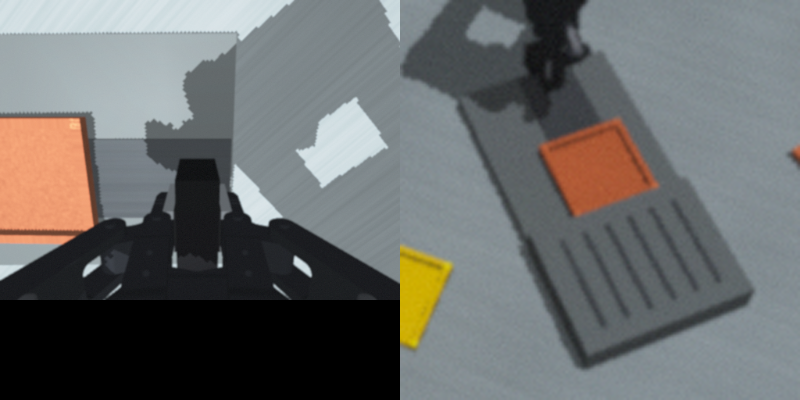

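The tip is 30 mm under the saucer, which sits square against the step, with a press of about 3–4 N. I'll plan the turn with the blade edge following the saucer's arc about its far corner.

```bash
cat > flip.py <<'E'
from plan import *
ZF=-.0012
def flip_pose(th,r,fr=.6,lat=.010,lead=0.,phi=None):
    t=np.radians(th)
    if phi is None: phi=-.012+fr*t
    if th<=90:
        c=np.array([-.012*np.sin(t)-r*np.cos(t), -min(.006*np.sin(t),.003*np.cos(t))+r*np.sin(t)+ZF])
    else:
        a=t-np.pi/2; x,z=-.012,r-.018
        c=np.array([x*np.cos(a)+z*np.sin(a), .018+ZF-x*np.sin(a)+z*np.cos(a)])
    c=c+lead*np.array([np.sin(t),np.cos(t)])
    top=Ry(phi)@np.array([0,0,.002])
    tip=np.array([c[0]-top[0],lat,c[1]-top[2]])
    return tip,phi
def seq(ths,r,fr=.6,**k):
    s=bot.read_state(); p0=np.array(s['tool_pos']);R0=R.from_quat(s['tool_rot']).as_matrix(); q=np.array(s['qpos']); out=[]
    for th in ths:
        tip,phi=flip_pose(th,r,fr,**k); p1,R1=tcpL(tip,phi)
        out+=rows(p1,R1,1,p0,R0,prt=False); qn,e=ik(p1,R1,q); print(th,np.round(tip*1000,1),'phi',round(np.degrees(phi)),out[-1].tolist(),'dq/s',np.round((qn-q)*8,2),'e',round(e,4)); p0,R0,q=p1,R1,qn
    for i in range(0,len(out),5): print('CALL',(np.concatenate(out[i:i+5])+0.).tolist())
E
python3 - <<'E'
from flip import *
lift(); seq([5,13,22,32,42,52,62,72,82,90,98,106],.063)
E
```

```text
tip tray mm [-65.6   9.   -2.1] pitch heel-up -0.0157 yaw -0.0002 roll 0.0025
5 [-63.9  10.    1.8] phi 2 [-0.15, -1.38, -0.94, -0.056, 0.003, -0.0] dq/s [ 0.31  0.17 -0.33 -0.38  0.41  0.39] e 0.0
13 [-64.3  10.    9.6] phi 7 [0.01, -1.73, -1.59, -0.084, 0.0, -0.0] dq/s [ 0.37  0.28 -0.52 -0.5   0.69  0.43] e 0.0
22 [-63.3  10.   18.2] phi 13 [0.01, -2.03, -1.75, -0.094, -0.0, -0.0] dq/s [ 0.41  0.41 -0.63 -0.51  0.79  0.41] e 0.0
32 [-60.4  10.   27.7] phi 19 [0.01, -2.35, -1.98, -0.105, -0.0, -0.0] dq/s [ 0.44  0.55 -0.76 -0.51  0.89  0.36] e 0.0
42 [-55.7  10.   36.9] phi 25 [0.01, -2.43, -2.0, -0.105, 0.0, -0.0] dq/s [ 0.41  0.63 -0.81 -0.46  0.89  0.26] e 0.0
52 [-49.3  10.   44.9] phi 31 [0.01, -2.53, -1.97, -0.105, 0.0, -0.0] dq/s [ 0.37  0.71 -0.86 -0.44  0.89  0.17] e 0.0
62 [-41.4  10.   51.4] phi 37 [0.01, -2.62, -1.94, -0.105, -0.0, -0.0] dq/s [ 0.34  0.78 -0.9  -0.44  0.88  0.08] e 0.0
72 [-32.2  10.   56.3] phi 43 [0.01, -2.72, -1.92, -0.105, 0.0, -0.0] dq/s [ 0.3   0.84 -0.95 -0.46  0.87 -0.02] e 0.0
82 [-22.1  10.   59.4] phi 49 [0.01, -2.81, -1.89, -0.105, 0.0, -0.0
[... 179 characters left out ...]
 10.  62. ] phi 58 [0.01, -2.08, -1.39, -0.084, 0.0, -0.0] dq/s [ 0.16  0.73 -0.81 -0.55  0.64 -0.33] e 0.0
106 [-0.9 10.  62.5] phi 63 [0.01, -2.11, -1.37, -0.084, 0.0, -0.0] dq/s [ 0.14  0.76 -0.85 -0.67  0.62 -0.47] e 0.0
CALL [-0.15, -1.38, -0.94, -0.056, 0.003, 0.0, 0.01, -1.73, -1.59, -0.084, 0.0, 0.0, 0.01, -2.03, -1.75, -0.094, 0.0, 0.0, 0.01, -2.35, -1.98, -0.105, 0.0, 0.0, 0.01, -2.43, -2.0, -0.105, 0.0, 0.0]
CALL [0.01, -2.53, -1.97, -0.105, 0.0, 0.0, 0.01, -2.62, -1.94, -0.105, 0.0, 0.0, 0.01, -2.72, -1.92, -0.105, 0.0, 0.0, 0.01, -2.81, -1.89, -0.105, 0.0, 0.0, 0.01, -2.29, -1.52, -0.084, 0.0, 0.0]
CALL [0.01, -2.08, -1.39, -0.084, 0.0, 0.0, 0.01, -2.11, -1.37, -0.084, 0.0, 0.0]
```

>>> {"method": "servo_tool", "body": {"commands": [-0.1,-1.3,-1.05,-0.05,0.003,0,0,-1.7,-1.6,-0.084,0,0,0,-2.0,-1.75,-0.094,0,0]}}

```text
time_s: 11.8
tool_pos: [0.4613, 0.0157, 0.2673]
tool_rot: [0.921, -0.373, -0.041, 0.102]
contact_force: [0.9, -0.1, -3.2]
gripper_width: 0.0187
```

```bash
python3 look.py 9
python3 - <<'E'
from flip import *
seq([32,42,52,62,72,82,90],.063)
E
```

```text
t 11.8 pos [0.4613 0.0157 0.2673] rot [ 0.9215 -0.3726 -0.0414  0.1018] F [ 0.94 -0.05 -3.19] M [ 0.05 -0.15 -0.04] w 0.0187 q [-0.009  0.016  1.722 -0.159  1.557  2.344]
tip tray mm [-65.3  11.3  17.6] pitch heel-up 0.2208 yaw -0.0022 roll 0.0044
32 [-60.4  10.   27.7] phi 19 [0.04, -2.38, -1.93, -0.106, 0.002, -0.0] dq/s [ 0.44  0.56 -0.76 -0.53  0.87  0.36] e 0.0
42 [-55.7  10.   36.9] phi 25 [0.01, -2.43, -2.0, -0.105, 0.0, -0.0] dq/s [ 0.41  0.63 -0.81 -0.46  0.89  0.26] e 0.0
52 [-49.3  10.   44.9] phi 31 [0.01, -2.53, -1.97, -0.105, 0.0, -0.0] dq/s [ 0.37  0.71 -0.86 -0.44  0.89  0.17] e 0.0
62 [-41.4  10.   51.4] phi 37 [0.01, -2.62, -1.94, -0.105, -0.0, -0.0] dq/s [ 0.34  0.78 -0.9  -0.44  0.88  0.08] e 0.0
72 [-32.2  10.   56.3] phi 43 [0.01, -2.72, -1.92, -0.105, 0.0, -0.0] dq/s [ 0.3   0.84 -0.95 -0.46  0.87 -0.02] e 0.0
82 [-22.1  10.   59.4] phi 49 [0.01, -2.81, -1.89, -0.105, 0.0, -0.0] dq/s [ 0.27  0.89 -1.   -0.51  0.86 -0.14] e 0.0
90 [-13.6  10.   60.6] phi 53 [0.01, -2.29, -1.52, -0.084, -0.0, -0.0] dq/s [ 0.19  0.76 -0.84 -0.47  0.67 -0.21] e 0.0
CALL [0.04, -2.38, -1.93, -0.106, 0.002, 0.0, 0.01, -2.43, -2.0, -0.105, 0.0, 0.0, 0.01, -2.53, -1.97, -0.105, 0.0, 0.0, 0.01, -2.62, -1.94, -0.105, 0.0, 0.0, 0.01, -2.72, -1.92, -0.105, 0.0, 0.0]
CALL [0.01, -2.81, -1.89, -0.105, 0.0, 0.0, 0.01, -2.29, -1.52, -0.084, 0.0, 0.0]
```

View pics/l9.png

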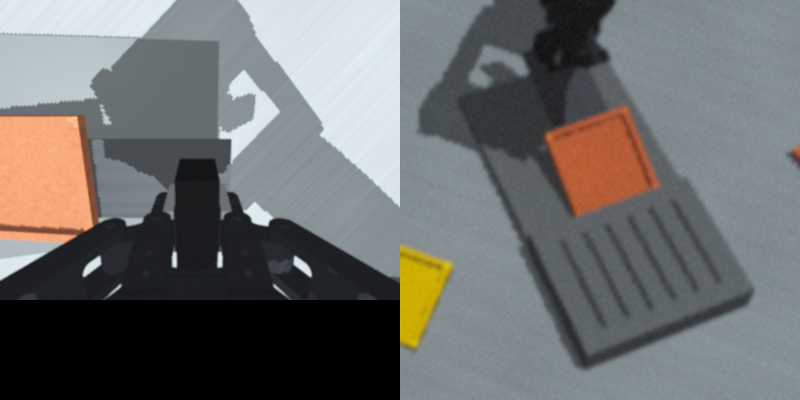

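The saucer is tilting about the step as planned: its near edge is up, and its far edge is still on the step line at scene-crop (580–660, 215–185). I'll continue.

>>> {"method": "servo_tool", "body": {"commands": [0.02,-2.4,-1.93,-0.106,0,0,0,-2.43,-2.0,-0.105,0,0,0,-2.53,-1.97,-0.105,0,0,0,-2.62,-1.94,-0.105,0,0]}}

```text
time_s: 12.4
tool_pos: [0.5456, 0.1028, 0.3001]
tool_rot: [0.88, -0.354, -0.121, 0.294]
contact_force: [-0.2, -1.5, -2.5]
gripper_width: 0.0189
```

```bash
python3 look.py 10
python3 - <<'E'
from flip import *
seq([72,82,90,96,102,108],.063)
E
```

```text
t 12.4 pos [0.5456 0.1028 0.3001] rot [ 0.8797 -0.3539 -0.1215  0.2935] F [-0.18 -1.49 -2.54] M [ 0.18 -0.33  0.05] w 0.0189 q [ 0.186  0.358  1.305 -0.39   2.003  2.453]
tip tray mm [-44.   12.4  47.8] pitch heel-up 0.647 yaw 0.0037 roll 0.0115
72 [-32.2  10.   56.3] phi 43 [0.07, -2.29, -2.36, -0.095, 0.009, 0.006] dq/s [ 0.29  0.76 -0.96 -0.49  0.84 -0.02] e 0.0
82 [-22.1  10.   59.4] phi 49 [0.01, -2.81, -1.89, -0.105, 0.0, -0.0] dq/s [ 0.27  0.89 -1.   -0.51  0.86 -0.14] e 0.0
90 [-13.6  10.   60.6] phi 53 [0.01, -2.29, -1.52, -0.084, -0.0, -0.0] dq/s [ 0.19  0.76 -0.84 -0.47  0.67 -0.21] e 0.0
96 [-8.9 10.  61.7] phi 57 [0.0, -1.54, -1.06, -0.063, 0.0, -0.0] dq/s [ 0.12  0.54 -0.6  -0.41  0.49 -0.24] e 0.0
102 [-4.1 10.  62.3] phi 61 [0.0, -1.56, -1.05, -0.063, -0.0, -0.0] dq/s [ 0.11  0.56 -0.62 -0.46  0.47 -0.31] e 0.0
108 [ 0.7 10.  62.4] phi 64 [0.0, -1.58, -1.04, -0.063, -0.0, -0.0] dq/s [ 0.1   0.58 -0.65 -0.54  0.46 -0.4 ] e 0.0
CALL [0.07, -2.29, -2.36, -0.095, 0.009, 0.006, 0.01, -2.81, -1.89, -0.105, 0.0, 0.0, 0.01, -2.29, -1.52, -0.084, 0.0, 0.0, 0.0, -1.54, -1.06, -0.063, 0.0, 0.0, 0.0, -1.56, -1.05, -0.063, 0.0, 0.0]
CALL [0.0, -1.58, -1.04, -0.063, 0.0, 0.0]
```

View pics/l10.png

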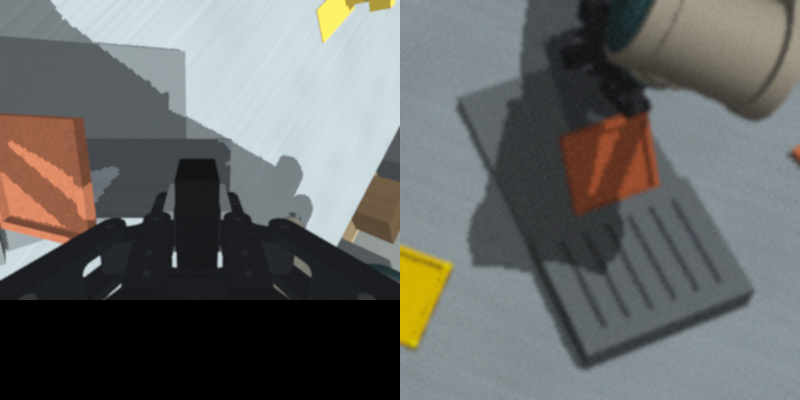

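>>> {"method": "servo_tool", "body": {"commands": [0.07,-2.3,-2.35,-0.095,0.009,0.006,0,-2.8,-1.9,-0.105,0,0,0,-2.3,-1.5,-0.084,0,0]}}

```text
time_s: 12.88
tool_pos: [0.6104, 0.1676, 0.2895]
tool_rot: [0.829, -0.332, -0.168, 0.416]
contact_force: [0.2, -0.0, -3.0]
gripper_width: 0.019
```

```bash
python3 look.py 11
python3 - <<'E'
from flip import *
seq([96,102,108,114],.063,fr=.55)
E
```

```text
t 12.88 pos [0.6104 0.1676 0.2895] rot [ 0.8295 -0.3325 -0.1683  0.4161] F [ 0.18 -0.03 -2.97] M [ 0.48 -0.53  0.04] w 0.019 q [ 0.278  0.662  0.96  -0.569  2.294  2.404]
tip tray mm [-15.8   9.6  58.8] pitch heel-up 0.9314 yaw 0.0058 roll 0.0081
96 [-8.8 10.  61.6] phi 52 [-0.11, 0.52, -0.61, 0.024, 0.004, 0.006] dq/s [ 0.02 -0.07 -0.06  0.09 -0.04  0.07] e 0.0
102 [-4.  10.  62.2] phi 55 [0.0, -1.48, -0.98, -0.058, 0.0, -0.0] dq/s [ 0.11  0.51 -0.57 -0.36  0.45 -0.2 ] e 0.0
108 [ 0.8 10.  62.3] phi 59 [0.0, -1.5, -0.97, -0.058, 0.0, -0.0] dq/s [ 0.1   0.53 -0.59 -0.41  0.44 -0.26] e 0.0
114 [ 5.6 10.  61.9] phi 62 [0.0, -1.52, -0.96, -0.058, -0.0, -0.0] dq/s [ 0.1   0.54 -0.61 -0.47  0.43 -0.34] e 0.0
CALL [-0.11, 0.52, -0.61, 0.024, 0.004, 0.006, 0.0, -1.48, -0.98, -0.058, 0.0, 0.0, 0.0, -1.5, -0.97, -0.058, 0.0, 0.0, 0.0, -1.52, -0.96, -0.058, 0.0, 0.0]
```

View pics/l11.png

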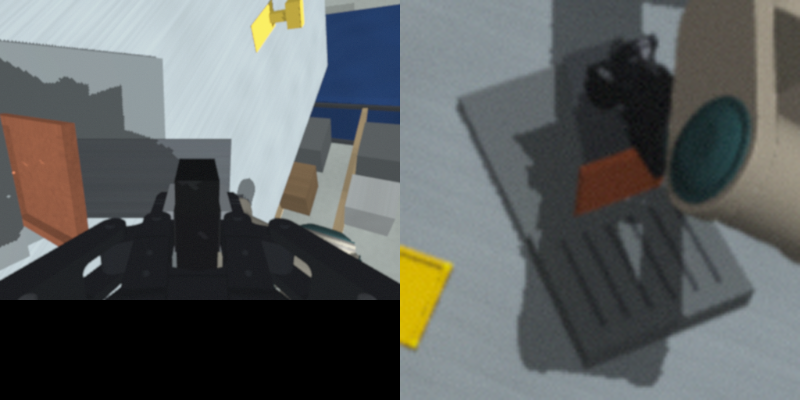

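The saucer is nearly upright against the step. I'll push it past balance with the tip, keeping the blade pitch fixed so that the gripper stays clear.

Run:
```python
from flip import *
p1,R1=tcpL([.009,.010,.061],.95)
rows(p1,R1,5)
p2,R2=tcpL([-.03,.010,.085],.80)
print('back');rows(p2,R2,4,p1,R1)
```

```text
maxshift 0.49 turn 0.0036204178879385924
CALL [-0.02, -0.29, -0.49, -0.003, 0.001, 0.001, -0.02, -0.29, -0.49, -0.003, 0.001, 0.001, -0.02, -0.28, -0.49, -0.003, 0.001, 0.001, -0.02, -0.28, -0.49, -0.003, 0.001, 0.001, -0.02, -0.28, -0.49, -0.003, 0.001, 0.001]
back
maxshift 1.91 turn 0.037499999999999985
CALL [0.0, 1.82, 0.89, 0.037, 0.0, 0.0, 0.0, 1.85, 0.83, 0.037, 0.0, 0.0, 0.0, 1.88, 0.76, 0.037, 0.0, 0.0, 0.0, 1.91, 0.69, 0.037, 0.0, 0.0]
```

>>> {"method": "servo_tool", "body": {"commands": [0,-0.32,-0.55,0,0,0,0,-0.3,-0.5,0,0,0,0,-0.3,-0.5,0,0,0,0,-0.3,-0.5,0,0,0]}}

```text
time_s: 13.48
tool_pos: [0.6269, 0.1834, 0.2914]
tool_rot: [0.831, -0.332, -0.169, 0.413]
contact_force: [-0.3, 0.4, -2.7]
gripper_width: 0.0191
```

```bash
python3 look.py 12
python3 - <<'E'
from flip import *
p1,R1=tcpL([.012,.010,.061],.95)
rows(p1,R1,2)
E
```

```text
t 13.47 pos [0.6269 0.1834 0.2914] rot [ 0.8309 -0.3321 -0.1685  0.4133] F [-0.34  0.4  -2.69] M [ 0.53 -0.55 -0.  ] w 0.0191 q [ 0.292  0.723  0.866 -0.567  2.326  2.398]
tip tray mm [ 8.1  9.2 60.1] pitch heel-up 0.9259 yaw 0.0103 roll 0.0131
maxshift 0.32 turn 0.0125857092303413
CALL [-0.12, -0.32, -0.3, -0.012, 0.002, 0.003, -0.12, -0.32, -0.31, -0.012, 0.002, 0.003]
```

View pics/l12.png

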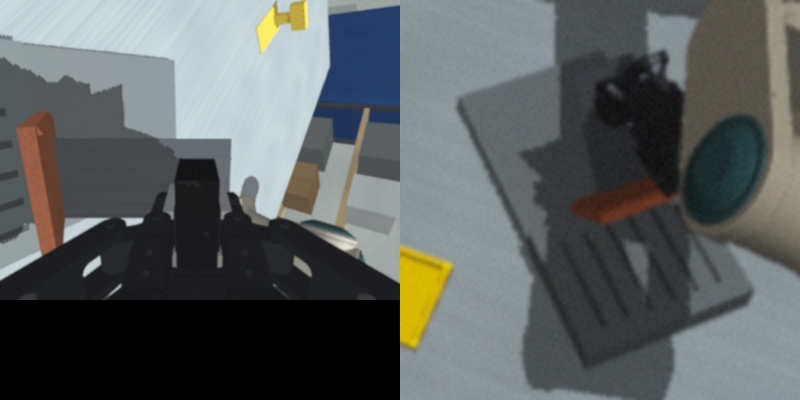

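>>> {"method": "servo_tool", "body": {"commands": [0,-0.3,-0.3,0,0,0,0,0,0,0,0,0]}}

```text
time_s: 13.82
tool_pos: [0.63, 0.187, 0.2905]
tool_rot: [0.831, -0.332, -0.168, 0.413]
contact_force: [0.0, 0.0, -2.5]
gripper_width: 0.0189
```

```bash
python3 look.py 13
```

```text
t 13.82 pos [0.63   0.187  0.2905] rot [ 0.831  -0.3319 -0.1683  0.4134] F [ 0.03  0.01 -2.52] M [ 0.53 -0.5   0.05] w 0.0189 q [ 0.296  0.737  0.848 -0.567  2.332  2.398]
tip tray mm [12.9  9.3 59.2] pitch heel-up 0.9258 yaw 0.0108 roll 0.013
```

View pics/l13.png

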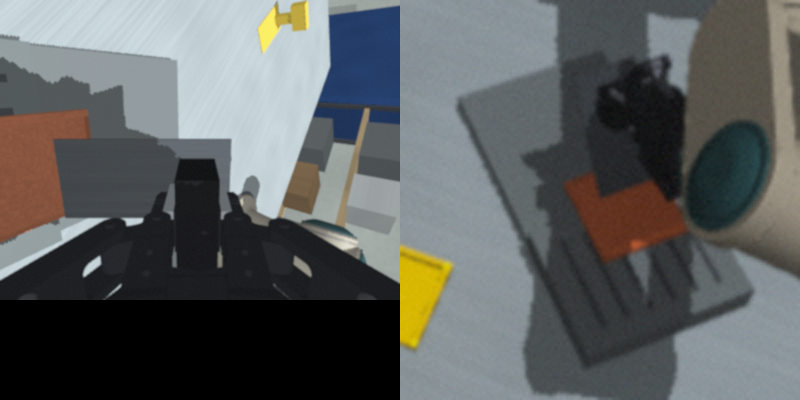

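The saucer has gone over and lies base-up on the deck. I'll back the lifter away up and behind, then check.

>>> {"method": "servo_tool", "body": {"commands": [0,1.9,-0.6,0.05,0,0,0,2.5,0.2,0.08,0,0,0,3,0.5,0.1,0,0,0,3.5,0.5,0.12,0,0,0,3.5,0.5,0.12,0,0]}}

```text
time_s: 14.55
tool_pos: [0.5518, 0.1051, 0.3773]
tool_rot: [0.906, -0.362, -0.086, 0.204]
contact_force: [-0.7, -1.2, -2.1]
gripper_width: 0.0192
```

```bash
python3 look.py 14
python3 - <<'E'
from flip import *
p1,R1=tcpL([-.17,.01,.09],.0)
rows(p1,R1,5)
E
python3 sau.py s14 .050
```

```text
t 14.55 pos [0.5518 0.1051 0.3773] rot [ 0.9057 -0.3616 -0.0857  0.2042] F [-0.67 -1.22 -2.15] M [ 0.26 -0.26  0.04] w 0.0192 q [ 0.17   0.278  1.224 -0.28   1.995  2.431]
tip tray mm [  8.9   9.9 120.8] pitch heel-up 0.447 yaw 0.0084 roll 0.0124
maxshift 5.47 turn 0.08930926319405179
CALL [-0.07, 4.55, 3.45, 0.089, 0.002, 0.001, -0.07, 4.84, 3.03, 0.089, 0.002, 0.001, -0.07, 5.09, 2.59, 0.089, 0.002, 0.001, -0.07, 5.3, 2.13, 0.089, 0.002, 0.001, -0.07, 5.47, 1.64, 0.089, 0.002, 0.001]
s14 ctr [18.1 11.6] size [97.4 97.5] ang 0.2
[[-30.700000762939453, 60.20000076293945], [-30.5, -37.29999923706055], [67.0, -37.0], [66.69999694824219, 60.5]]
```

View pics/l14.png

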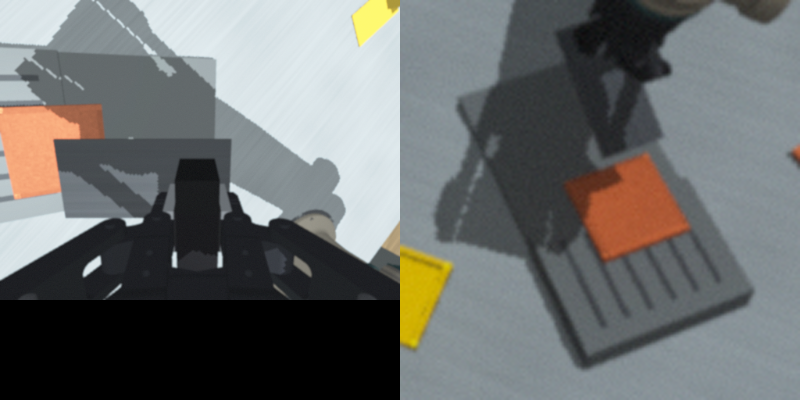

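The saucer lies upside down on the deck, with about 30 mm over the step edge. I'll verify flatness by depth, then nudge it gently further onto the deck with the blade tip.

Run:
```python
from flip import *
im,d,K,T=load('s14'); P=pts(d,K,T); hsv=cv2.cvtColor(im,cv2.COLOR_RGB2HSV)
tt=(P-F)@RT
red=((hsv[...,0]<12)|(hsv[...,0]>172))&(hsv[...,1]>110)
m=(cv2.erode(red.astype(np.uint8),np.ones((3,3)))>0)&(abs(tt[...,0]-.018)<.045)&(abs(tt[...,1]-.0115)<.045)
A=np.c_[tt[m][:,:2]-[.018,.0115],np.ones(m.sum())]; y=tt[m][:,2]; 
for i in range(3):
    s,*_=np.linalg.lstsq(A,y,rcond=None); r=y-A@s; k=abs(r)<.01;A=A[k];y=y[k]
print('saucer plane',np.round(s,4),len(y),r.std())
dk=(tt[...,0]>.09)&(tt[...,0]<.13)&(abs(tt[...,1])<.07); print('deck z',np.median(tt[dk][:,2]))
p1,R1=tcpL([-.065,.0115,.06],.0)
rows(p1,R1,5)
```

```text
saucer plane [-0.006   0.0028  0.0279] 941 0.0018522555216980057
deck z 0.4361199512366478
maxshift 3.32 turn 0.08930926319405179
CALL [-0.09, 2.39, 3.09, 0.089, 0.002, 0.001, -0.09, 2.66, 2.86, 0.089, 0.002, 0.001, -0.1, 2.9, 2.61, 0.089, 0.002, 0.001, -0.1, 3.12, 2.34, 0.089, 0.002, 0.001, -0.1, 3.32, 2.06, 0.089, 0.002, 0.001]
```

>>> {"method": "servo_tool", "body": {"commands": [-0.09,2.5,2.9,0.089,0.002,0,-0.09,2.7,2.7,0.089,0.002,0,-0.1,2.9,2.4,0.089,0.002,0,-0.1,3.1,2.1,0.089,0.002,0,-0.1,3.3,1.8,0.089,0.002,0]}}

```text
time_s: 15.28
tool_pos: [0.4266, -0.0187, 0.2986]
tool_rot: [0.929, -0.37, 0.002, -0.001]
contact_force: [0.2, -0.9, -2.2]
gripper_width: 0.0193
```

Run:
```python
from flip import *
st();lift()
p1,R1=tcpL([-.05,.0115,.0205],.0)
rows(p1,R1,4)
```

```text
t 15.28 pos [ 0.4266 -0.0187  0.2986] rot [ 9.291e-01 -3.697e-01  1.800e-03 -6.000e-04] F [ 0.19 -0.91 -2.18] M [-0.05  0.06  0.05] w 0.0193 q [-0.13  -0.172  1.828  0.     1.481  2.198]
tip tray mm [-64.8  12.9  67. ] pitch heel-up -0.002 yaw 0.0088 roll 0.0011
maxshift 1.16 turn 0.0022820172786892157
CALL [0.01, -0.38, 1.16, -0.001, 0.0, 0.002, 0.0, -0.38, 1.16, -0.001, 0.0, 0.002, 0.0, -0.38, 1.16, -0.001, 0.0, 0.002, 0.0, -0.38, 1.16, -0.001, 0.0, 0.002]
```

>>> {"method": "servo_tool", "body": {"commands": [0,-0.3,1.15,0,0,0.002,0,-0.3,1.15,0,0,0.002,0,-0.3,1.1,0,0,0.002,0,-0.2,0.8,0,0,0.002,0,0,0,0,0,0]}}

```text
time_s: 15.9
tool_pos: [0.4353, -0.0095, 0.2527]
tool_rot: [0.928, -0.373, -0.001, 0.002]
contact_force: [0.8, 0.1, -1.6]
gripper_width: 0.019
```

```bash
python3 look.py 15;python3 sau.py s15 .050
python3 - <<'E'
from flip import *
p1,R1=tcpL([-.034,.0115,.0205],.0)
rows(p1,R1,3)
E
```

```text
t 15.9 pos [ 0.4353 -0.0095  0.2527] rot [ 0.9279 -0.3729 -0.0014  0.0018] F [ 0.8   0.11 -1.57] M [-0.03  0.02  0.02] w 0.019 q [-0.106 -0.093  1.854 -0.003  1.384  2.23 ]
tip tray mm [-53.5  13.2  20.3] pitch heel-up 0.0049 yaw 0.002 roll 0.0052
s15 ctr [18.1 11.8] size [97.5 97. ] ang 0.2
[[-30.799999237060547, 60.20000076293945], [-30.5, -36.79999923706055], [67.0, -36.5], [66.69999694824219, 60.5]]
maxshift 0.62 turn 0.0018836339181174035
CALL [0.01, -0.62, 0.04, 0.001, 0.001, 0.001, 0.01, -0.62, 0.04, 0.001, 0.001, 0.001, 0.01, -0.62, 0.04, 0.001, 0.001, 0.001]
```

View pics/l15.png

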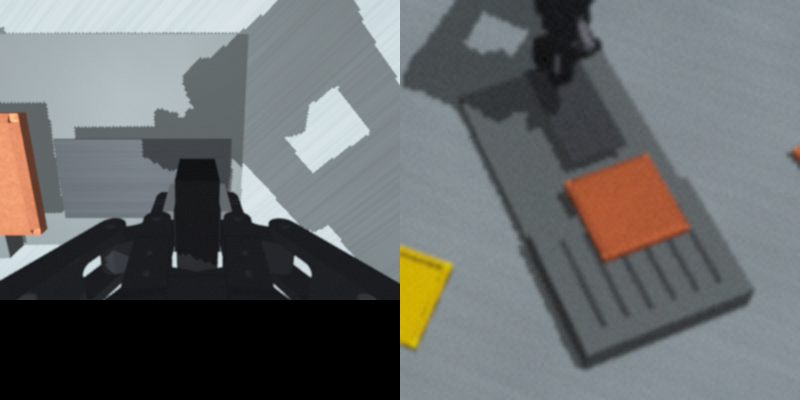

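The blade is level behind the saucer's near edge, whose wrist-view edge is at x≈45 with the tip at x≈58. I'll make the slow nudge now.

>>> {"method": "servo_tool", "body": {"commands": [0.03,-0.5,0,0.001,0.002,0,0.03,-0.5,0,0.001,0.002,0,0.02,-0.4,0,0,0,0,0,-0.3,0,0,0,0,0,-0.3,0,0,0,0]}}

```text
time_s: 16.62
tool_pos: [0.451, 0.0049, 0.2549]
tool_rot: [0.928, -0.373, 0.003, 0.001]
contact_force: [-1.4, -1.8, -2.1]
gripper_width: 0.0189
```

>>> {"method": "servo_tool", "body": {"commands": [0,-0.3,0,0,0,0,0,-0.35,0,0,0,0,0,-0.35,0,0,0,0,0,-0.35,0,0,0,0]}}

```text
time_s: 17.12
tool_pos: [0.4609, 0.0151, 0.255]
tool_rot: [0.928, -0.373, 0.003, 0.002]
contact_force: [-1.0, -1.0, -2.0]
gripper_width: 0.019
```

```bash
python3 look.py 16;python3 sau.py s16 .050
```

```text
t 17.12 pos [0.4609 0.0151 0.255 ] rot [ 0.9277 -0.3733  0.0029  0.0015] F [-1.05 -1.02 -2.02] M [-0.15  0.2  -0.05] w 0.019 q [-0.046 -0.023  1.783 -0.005  1.378  2.291]
tip tray mm [-17.3  10.   22.9] pitch heel-up 0.0012 yaw 0.001 roll -0.0025
s16 ctr [34.9 11.7] size [97.6 99.1] ang 89.4
[[-15.100000381469727, -36.5], [84.0, -37.599998474121094], [85.0, 60.0], [-14.100000381469727, 61.0]]
```

View pics/l16.png

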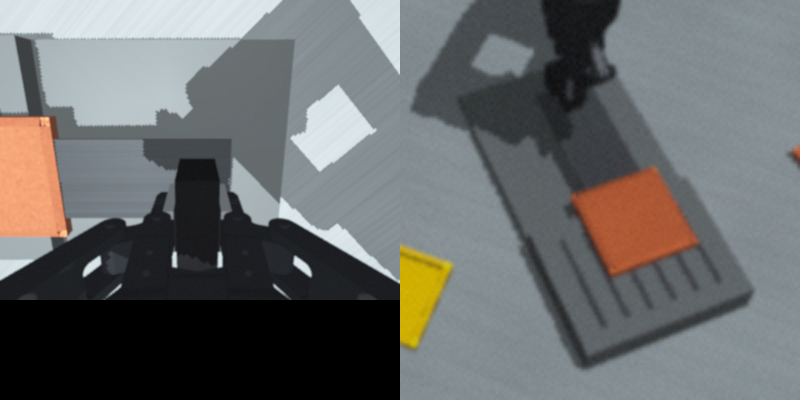

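>>> {"method": "servo_tool", "body": {"commands": [-0.02,-0.35,0.04,0,0,0,-0.02,-0.35,0.04,0,0,0,-0.02,-0.35,0.03,0,0,0,0,-0.35,0.02,0,0,0,0,-0.35,0.02,0,0,0]}}

```text
time_s: 17.85
tool_pos: [0.4733, 0.029, 0.2533]
tool_rot: [0.928, -0.373, 0.003, 0.001]
contact_force: [-0.2, -0.1, -1.5]
gripper_width: 0.0192
```

>>> {"method": "servo_tool", "body": {"commands": [0,-0.3,0,0,0,0,0,-0.2,0,0,0,0]}}

```text
time_s: 18.1
tool_pos: [0.4771, 0.033, 0.2533]
tool_rot: [0.928, -0.373, 0.003, 0.001]
contact_force: [-2.4, -1.1, -0.9]
gripper_width: 0.0191
```

```bash
python3 look.py 17;python3 sau.py s17 .050
python3 - <<'E'
from flip import *
tgt=[.5024,-.2818,.06]
s=bot.read_state(); p0=np.array(s['tool_pos']);R0=R.from_quat(s['tool_rot']).as_matrix()
p1,R1=tcpL([-.10,.0115,.07],0); print('back'); rows(p1,R1,5)
p2,R2=tcpW([.5036,-.2813,.08],63.9); print('over'); rows(p2,R2,10,p1,R1)
E
```

```text
t 18.1 pos [0.4771 0.033  0.2533] rot [ 0.9277 -0.3732  0.0028  0.0015] F [-2.35 -1.1  -0.95] M [-0.18  0.2   0.01] w 0.0191 q [-0.007  0.027  1.736 -0.005  1.375  2.33 ]
tip tray mm [ 6.8 10.8 21.2] pitch heel-up 0.0012 yaw 0.0012 roll -0.0024
s17 ctr [58.4 12.4] size [97.1 98.4] ang 89.4
[[8.699999809265137, -35.599998474121094], [107.0999984741211, -36.70000076293945], [108.19999694824219, 60.5], [9.699999809265137, 61.5]]
back
maxshift 2.14 turn 0.0005597389787085919
CALL [0.0, 2.14, -0.97, 0.0, 0.0, 0.0, 0.0, 2.14, -0.97, 0.0, 0.0, 0.0, 0.0, 2.14, -0.97, 0.0, 0.0, 0.0, 0.0, 2.14, -0.97, 0.0, 0.0, 0.0, 0.0, 2.14, -0.97, 0.0, 0.0, 0.0]
over
maxshift 2.69 turn 0.031066860685499048
CALL [2.69, 2.01, 0.11, 0.0, 0.0, -0.031, 2.63, 2.09, 0.11, 0.0, 0.0, -0.031, 2.56, 2.17, 0.11, 0.0, 0.0, -0.031, 2.5, 2.25, 0.11, 0.0, 0.0, -0.031, 2.42, 2.33, 0.11, 0.0, 0.0, -0.031]
CALL [2.35, 2.4, 0.11, 0.0, 0.0, -0.031, 2.28, 2.47, 0.11, 0.0, 0.0, -0.031, 2.2, 2.54, 0.11, 0.0, 0.0, -0.031, 2.12, 2.61, 0.11, 0.0, 0.0, -0.031, 2.04, 2.68, 0.11, 0.0, 0.0, -0.031]
```

View pics/l17.png

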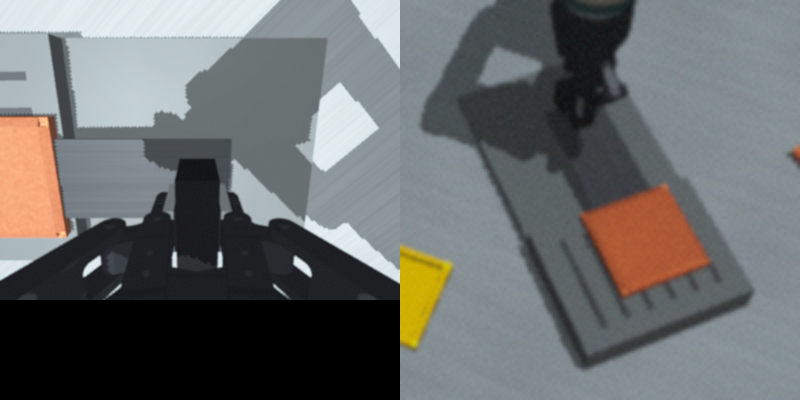

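The saucer now sits wholly on the deck (x from about +9 to +108 mm, square to it). I'll back off and return the lifter to where it stood.

>>> {"method": "servo_tool", "body": {"commands": [0,1.5,0,0,0,0,0,2.2,-0.9,0,0,0,0,2.2,-1.3,0,0,0,0,2.2,-1.3,0,0,0,0,2.2,-1.3,0,0,0]}}

```text
time_s: 18.82
tool_pos: [0.401, -0.0443, 0.3007]
tool_rot: [0.928, -0.372, 0.001, 0.002]
contact_force: [0.9, -0.2, -2.4]
gripper_width: 0.0191
```

>>> {"method": "servo_tool", "body": {"commands": [2.69,2.0,0.1,0,0,-0.031,2.63,2.09,0.1,0,0,-0.031,2.56,2.17,0.1,0,0,-0.031,2.5,2.25,0.1,0,0,-0.031,2.4,2.3,0.1,0,0,-0.031]}}

```text
time_s: 19.45
tool_pos: [0.425, -0.2155, 0.2983]
tool_rot: [0.955, -0.297, 0.004, 0.002]
contact_force: [0.6, 0.1, -2.5]
gripper_width: 0.0189
```

Run:
```python
from flip import *
st();lift()
p2,R2=tcpW([.5036,-.2813,.06],63.9); rows(p2,R2,5)
```

```text
t 19.45 pos [ 0.425  -0.2155  0.2983] rot [ 0.9548 -0.2972  0.0039  0.0017] F [ 0.56  0.1  -2.51] M [-0.05  0.03  0.  ] w 0.0189 q [-5.460e-01 -2.600e-02  1.694e+00 -1.000e-03  1.465e+00  1.628e+00]
tip tray mm [-209.6 -107.6   66.3] pitch heel-up 0.0014 yaw 0.1626 roll -0.0045
maxshift 2.53 turn 0.029631354410237707
CALL [2.35, 2.27, 0.55, 0.0, -0.001, -0.03, 2.28, 2.34, 0.55, 0.0, -0.001, -0.03, 2.21, 2.4, 0.54, 0.0, -0.001, -0.03, 2.14, 2.47, 0.54, 0.0, -0.001, -0.03, 2.06, 2.53, 0.54, 0.0, -0.001, -0.03]
```

>>> {"method": "servo_tool", "body": {"commands": [2.35,2.27,0.5,0,-0.001,-0.03,2.28,2.34,0.5,0,-0.001,-0.03,2.2,2.4,0.5,0,-0.001,-0.03,2.1,2.4,0.5,0,-0.001,-0.03,1.7,2.1,0.5,0,-0.001,-0.03]}}

```text
time_s: 20.08
tool_pos: [0.4523, -0.3763, 0.2737]
tool_rot: [0.975, -0.224, 0.002, 0.001]
contact_force: [-0.0, 0.7, -3.0]
gripper_width: 0.0186
```

Run:
```python
from flip import *
st();lift()
p2,R2=tcpW([.5036,-.2813,.004],63.9); rows(p2,R2,5)
```

```text
t 20.07 pos [ 0.4523 -0.3763  0.2737] rot [ 0.9746 -0.2238  0.0016  0.0012] F [-0.04  0.72 -2.97] M [-0.05 -0.06  0.02] w 0.0186 q [-0.757  0.305  1.38  -0.     1.452  1.266]
tip tray mm [-310.6 -222.4   41.6] pitch heel-up 0.0021 yaw 0.3147 roll 0.0003
maxshift 1.16 turn 0.0009172621207372042
CALL [0.08, -0.06, 1.16, 0.0, 0.0, 0.001, 0.08, -0.06, 1.16, 0.0, 0.0, 0.001, 0.08, -0.06, 1.16, 0.0, 0.0, 0.001, 0.08, -0.06, 1.16, 0.0, 0.0, 0.001, 0.08, -0.06, 1.16, 0.0, 0.0, 0.001]
```

>>> {"method": "servo_tool", "body": {"commands": [0.08,-0.06,1.3,0.0005,0,0,0.08,-0.06,1.3,0.0005,0,0,0.08,-0.06,1.2,0.0005,0,0,0.08,-0.06,0.9,0,0,0,0.08,0,0.4,0,0,0]}}

```text
time_s: 20.7
tool_pos: [0.4554, -0.3755, 0.2187]
tool_rot: [0.974, -0.225, 0.001, -0.0]
contact_force: [0.4, 0.3, -2.8]
gripper_width: 0.0186
```

>>> {"method": "servo_tool", "body": {"commands": [0,0,0.1,0,0,0]}}

```text
time_s: 20.82
tool_pos: [0.4555, -0.3754, 0.2176]
tool_rot: [0.975, -0.224, 0.001, -0.0]
contact_force: [0.5, 0.8, -2.1]
gripper_width: 0.019
```

Run:
```python
from flip import *
st();t=lift(); print('tip z world mm',(t[2]+.02)*1000)
```

```text
t 20.82 pos [ 0.4555 -0.3754  0.2176] rot [ 9.745e-01 -2.244e-01  6.000e-04 -4.000e-04] F [ 0.49  0.8  -2.13] M [-0.07  0.08 -0.03] w 0.019 q [-7.520e-01  3.700e-01  1.419e+00  1.000e-03  1.352e+00  1.271e+00]
tip tray mm [-307.3 -223.4  -14.3] pitch heel-up -0.0005 yaw 0.3136 roll 0.0029
tip z world mm 5.716391396919708
```

>>> {"method": "servo_tool", "body": {"commands": [0,0,0.25,0,0,0,0,0,0.15,0,0,0]}}

```text
time_s: 21.08
tool_pos: [0.4558, -0.3754, 0.2141]
tool_rot: [0.975, -0.224, 0.001, -0.0]
contact_force: [0.0, 0.2, -2.9]
gripper_width: 0.0189
```

>>> {"method": "servo_tool", "body": {"commands": [0,0,0.08,0,0,0]}}

```text
time_s: 21.2
tool_pos: [0.4558, -0.3755, 0.2135]
tool_rot: [0.975, -0.224, 0.001, 0.0]
contact_force: [-0.4, 0.8, -2.9]
gripper_width: 0.0193
```

>>> {"method": "servo_tool", "body": {"commands": [0,0,0.08,0,0,0]}}

```text
time_s: 21.32
tool_pos: [0.4558, -0.3755, 0.2128]
tool_rot: [0.975, -0.224, 0.002, 0.0]
contact_force: [0.2, -0.8, -2.6]
gripper_width: 0.019
```

Run:
```python
from flip import *
st();t=lift(); print('tip z world mm',(t[2]+.02)*1000)
```

```text
t 21.32 pos [ 0.4558 -0.3755  0.2128] rot [ 9.745e-01 -2.243e-01  1.600e-03  2.000e-04] F [ 0.19 -0.78 -2.56] M [-0.03 -0.    0.05] w 0.019 q [-7.520e-01  3.760e-01  1.422e+00  1.000e-03  1.341e+00  1.271e+00]
tip tray mm [-307.2 -224.2  -19.1] pitch heel-up 0.0001 yaw 0.3137 roll 0.0008
tip z world mm 0.8947902002378084
```

>>> {"method": "servo_tool", "body": {"commands": [0,0,0.06,0,0,0]}}

```text
time_s: 21.45
tool_pos: [0.4558, -0.3756, 0.2122]
tool_rot: [0.975, -0.224, 0.002, 0.0]
contact_force: [-0.6, 0.3, -2.8]
gripper_width: 0.0192
```

>>> {"method": "servo_tool", "body": {"commands": [0,0,0.05,0,0,0]}}

```text
time_s: 21.58
tool_pos: [0.4558, -0.3756, 0.2119]
tool_rot: [0.975, -0.224, 0.002, 0.0]
contact_force: [-1.1, 0.9, 1.3]
gripper_width: 0.0189
```

Run:
```python
from flip import *
st();t=lift(); print('tip z world mm',(t[2]+.02)*1000)
```

```text
t 21.57 pos [ 0.4558 -0.3756  0.2119] rot [ 9.745e-01 -2.243e-01  1.700e-03  2.000e-04] F [-1.11  0.93  1.34] M [ 0.11  0.21 -0.02] w 0.0189 q [-7.520e-01  3.770e-01  1.422e+00  1.000e-03  1.339e+00  1.271e+00]
tip tray mm [-307.2 -224.4  -20. ] pitch heel-up 0.0002 yaw 0.3137 roll 0.0005
tip z world mm -0.03829469203611366
```

The lifter is down on the bench at about 4 N. I'll release it.

>>> {"method": "servo_tool", "body": {"commands": [0,0,0,0,0,0,0,0,0,0,0,0,0,0,0,0,0,0,0,0,0,0,0,0,0,0,0,0,0,0], "grip": 1}}

```text
time_s: 22.2
tool_pos: [0.4562, -0.3759, 0.2133]
tool_rot: [0.974, -0.224, 0.003, 0.001]
contact_force: [0.2, -0.4, 0.5]
gripper_width: 0.085
```

>>> {"method": "servo_tool", "body": {"commands": [0,0,-1.5,0,0,0,0,0,-3,0,0,0,0,0,-4,0,0,0,0,0,-4,0,0,0,0,0,-3,0,0,0]}}

```text
time_s: 22.82
tool_pos: [0.4549, -0.375, 0.3747]
tool_rot: [0.974, -0.224, 0.002, 0.0]
contact_force: [1.8, -0.9, -0.4]
gripper_width: 0.0852
```

```bash
python3 look.py 18; python3 sau.py s18 .050
python3 - <<'E'
from flip import *
im,d,c=shot('top','t18')
cv2.imwrite('pics/t18c.png',cv2.resize(im[100:300,100:420,::-1],(800,500),interpolation=cv2.INTER_CUBIC))
E
python3 sau.py t18 .050
```

```text
t 22.82 pos [ 0.4549 -0.375   0.3747] rot [ 9.745e-01 -2.244e-01  1.900e-03  2.000e-04] F [ 1.77 -0.92 -0.4 ] M [-0.03  0.01  0.01] w 0.0852 q [-0.752  0.243  1.25   0.002  1.645  1.271]
tip tray mm [-307.4 -223.3  142.8] pitch heel-up 0.0001 yaw 0.3136 roll 0.0002
s18 ctr [58.8 12.2] size [97.3 97.3] ang 89.7
[[9.899999618530273, -36.099998474121094], [107.19999694824219, -36.70000076293945], [107.69999694824219, 60.599998474121094], [10.399999618530273, 61.099998474121094]]
t18 ctr [52.5 14.6] size [95.5 96.7] ang 0.0
[[4.699999809265137, 62.900001525878906], [4.800000190734863, -33.79999923706055], [100.30000305175781, -33.79999923706055], [100.30000305175781, 63.0]]
```

View pics/s18.png

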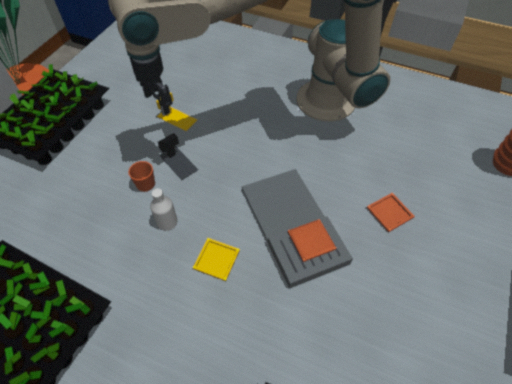

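View pics/w18.png

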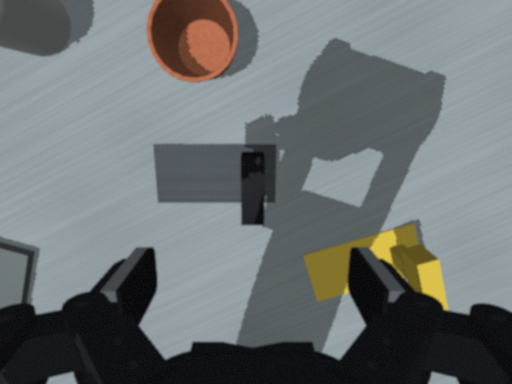

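Both views are as wanted: the lifter stands flat on its blade at wrist (210,173), the bystanders are unmoved, and the saucer is at scene (312,240) on the deck. I'll run a depth check and hand in.

Run:
```python
from flip import *
for n in ('s18','t18'):
    im,d,K,T=load(n); P=pts(d,K,T); tt=(P-F)@RT
    m=(abs(tt[...,0]-.055)<.04)&(abs(tt[...,1]-.0125)<.04)&(d>0)
    A=np.c_[tt[m][:,:2]-[.055,.0125],np.ones(m.sum())]; y=tt[m][:,2]
    for i in range(3):
        s,*_=np.linalg.lstsq(A,y,rcond=None); r=y-A@s; k=abs(r)<.012;A=A[k];y=y[k]
    print(n,'base plane slopes,z',np.round(s,4),'std',round(r.std(),4))
s=st(); print(np.abs(s['joint_velocities']).max())
bot.sign_off()
```

```text
s18 base plane slopes,z [-0.0023 -0.0029  0.0281] std 0.0017
t18 base plane slopes,z [-0.0042  0.0066  0.0296] std 0.003
t 22.98 pos [ 0.455  -0.3752  0.3745] rot [ 9.745e-01 -2.244e-01  2.900e-03  8.000e-04] F [-0.21  0.18 -1.81] M [-0.04 -0.01 -0.02] w 0.0853 q [-7.520e-01  2.430e-01  1.250e+00  1.000e-03  1.642e+00  1.271e+00]
0.06402320851677837
the job is handed in; nothing more can be done
```

The saucer is upside down and flat on the draining deck, and the lifter is back on the bench where it first stood. I handed the job in at about 23 s.

**What I did:**
- **Slide under:** I gripped the lifter and slid the blade along the low floor. This pushed the saucer square against the step, and the blade then went about 30 mm under it.
- **Flip:** I turned the saucer over the step edge with a wrist turn of about 55° while moving the tip along the saucer's arc. Past the balance point, the saucer tipped the rest of the way by itself.
- **Extra nudge:** The saucer landed with about 30 mm hanging over the step edge. I pushed it slowly, at about 3 N or less, fully onto the deck with the blade tip.
- **Lifter back:** I set the lifter down at about 4 N, let go and rose clear.

**Last checks:**
- **Saucer:** It is base up. The depth readings put its base 28–30 mm above the step foot (30 expected), tilted by less than 0.01 rad.
- **Lifter and bystanders:** The lifter stands flat on its blade, clear of the tray. By eye, the pot, spray bottle, spare saucer and yellow look-alikes have not moved.

**What was off or disagreed:**
- **Blade press:** It varied between about 3 and 11 N, rather than a steady 4 N. The highest was at first touch, before the blade met the saucer; against the saucer it stayed below about 10 N.
- **Saucer position:** The scene and top cameras disagree by about 6 mm on how far along the deck it lies. Both put all of it on the deck.

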